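# Put the toy-truck batteries on charge

### The arm

A 7-joint arm with a two-finger parallel gripper is mounted at the origin on the work surface. World frame = base frame: x ahead of the robot, y to its left, z up, the work surface at z = 0. Lengths are in m, angles in rad, forces in N, time in s.
With the tool pointing down it reaches from about 0.425 to 0.925 m from the base axis. Payload 6.8 kg.
Tool frame: the origin (TCP) lies midway between the tips of the shut fingers; the grasp point (between the pads) lies 19 mm behind it (bot.grip_depth is the distance from the TCP to the grasp point, in m); z points along the fingers, y is the line along which they close (so a half turn about z gives the same grasp; the last joint's range is limited). The gripper opens to 88 mm and grips with 3 to 60 N. Pads are 20 mm wide; open, the fingers measure 115 mm over their backs; the gripper's body (75 mm by 178 mm) begins 61 mm behind the grasp point.
Start: joints at [-1.45, 0.477, 0.022, 1.555, -0.011, 1.109, -0.083], TCP at [0.153, 0.657, 0.223] pointing down, gripper open.
Joint ranges: [-2.96, 2.96], [-0.34, 2.1], [-1.41, 1.46], [0.24, 2.44], [-1.37, 4.51], [0.17, 1.92], [-2.96, 2.96]. Speed limits (rad/s): [2.39, 2.39, 3.14, 3.14, 3.14, 3.14, 3.14].

### API

Orientations are given as a unit quaternion [x, y, z, w].
In Python, from workcell import bot gives the robot as it stands. The module is installed in compiled form; this text tells all that it offers.
- The arm moves only by the tool send_rows, never from a script. Its argument "plan" is a list that holds one entry, the list of rows, each a list of 6 numbers: the shift along the tool's x, y, z each as a share of 0.15 m, from -1 to 1, then the turn, a rotation vector about the tool's x, y, z each as a share of 360 degrees, from -1 to 1. In form: [[[dx, dy, dz, wx, wy, wz], ...]]. A call has 1 to 8 rows; each row is the pose to reach, as a shift and turn from the pose commanded when the call began, along the tool's axes at that moment, turning the shorter way round; what a row does not reach only later rows make up. A row lasts 1/12 s, in which the tool goes at most 41.7 mm and 7.16 degrees, less where a joint would pass 70% of its speed; a pose out of reach is approached as far as the arm can. A call with a number of a shift or a turn outside -1 to 1 is refused whole. A call with a gripper value outside its range is refused whole. "hand" is the closure, from -1 (fully open) to 1 (shut), so that 0 is half open, set as the call begins (left out, the last holds). The fingers move at their own pace and stop on an object; the grip force is fixed at half the most. Time passes only in rows, so rows that repeat a pose let the fingers close. It gives the time, the measured TCP pose, the force, the opening and the grip force at its end, in the units of the state.
- bot.get_state(): the state, without advancing time (a new reading comes with each control period).
- bot.get_image(name): name is "scene" or "top" or "wrist"; returns (picture, depth): 420x560x3 uint8, red, green, blue; 420x560 float32, m along the optical axis (not along the pixel's ray), 0 where there is no reading.
- bot.camera_model(name): a dict with "K" (3x3 intrinsics, pixels), "world_from_camera" (4x4, takes a point from camera to world coordinates). Camera axes: x right, y down, z forward; pixel columns grow to the right and rows downward; lengths in m; the calibration is good to about 2 mm. The wrist camera is an equidistant fisheye: a pixel r from the principal point sees the ray r / f radians off the axis. A picture is of the moment at which its call begins: read the wrist's pose just before it. camera_model takes no time and is no camera call; for the wrist camera it gives the pose at the moment of the call.
- bot.sign_off(): hands the job in; it is judged then, once.
The state is a dict: "clock": time; "q": joint angles; "joint_velocities": joint speeds; "joint_torque": joint torques, N m; "position": TCP position; "orientation": TCP orientation; "contact_force": force on the tool from outside, world axes, zero at the start; "moment": the same for the moment, N m; "opening": finger opening in m; "grasp_force": force on a finger pad.
Only numpy, scipy, OpenCV 4.12 (cv2) and the standard library are available. Lean on these libraries where they do the work, as an engineer would, in place of code of your own. Each camera call takes 0.05 s, during which the arm holds its last target. There are 200 camera calls.

### The job

Put every battery pack lying on the table on charge: slide each into a bay of its own in the charging dock, upright, and push it fully home so that the sprung ball clicks and holds it. Once all of them are in, turn the timer's dial (its pegs are there to push) until the notch in its edge faces the red mark. Leave the toy truck, the can and the mug where they are.

Things in the scene. Friction and masses are not known exactly. Their poses are not given: they have to be found in the camera images.
- dock: charging dock, fixed; grey base plate 142 x 300 x 10 mm with blue ribs; origin on the table under the middle of the row of four home points (y -105, -35, 35, 105 mm). Its x points from the bay mouths into the bays (away from the robot), y along the row. Each bay is a channel along x, 38 mm wide, open above, between ribs 17 mm high (tops 27 mm above the table).
- mouth (a point): middle of the dock's row of mouths (dock x = -50 mm, y = 0), 10 mm above the table. From dock x = -98 to -50 mm the base plate is a flat apron, top 10 mm above the table; from -50 to -30 mm each mouth is flared (50 mm wide at its outer end); straight ribs run from -30 mm to the blue back stop.
- stop (a point): middle of the face of the dock's blue back stop (dock x = +33 mm, y = 0), 1 mm past the end of a pack that is home; its top is 34 mm above the table.
- ball (a point): the sprung steel ball of bay 1, 12 mm across; one like it stands 4.5 mm into every bay from its +y wall, 9.5 mm above the bay's floor, beside the home point. It gives way sideways (3.6 N at first, 0.8 N more per mm), so pushing a pack in along x takes about 4 to 15 N; the ball then snaps into the pack's groove and holds it.
- bay1 (a point): home point of bay 1 of the dock: where the centre of a pack's underside lies when the pack is fully home, on the bay's floor (10 mm above the table). x points into the bay (away from the mouth), y and z as the dock's.
- bay2 (a point): home point of bay 2 of the dock: where the centre of a pack's underside lies when the pack is fully home, on the bay's floor (10 mm above the table). x points into the bay (away from the mouth), y and z as the dock's.
- bay3 (a point): home point of bay 3 of the dock: where the centre of a pack's underside lies when the pack is fully home, on the bay's floor (10 mm above the table). x points into the bay (away from the mouth), y and z as the dock's.
- bay4 (a point): home point of bay 4 of the dock: where the centre of a pack's underside lies when the pack is fully home, on the bay's floor (10 mm above the table). x points into the bay (away from the mouth), y and z as the dock's.
- pack1: a yellow battery pack with a black waist, 64 (its x) x 36 (its y) x 44 (z) mm, 140 to 230 g, upright; origin at the centre of its underside. In the middle of each long side is an upright groove 11 mm long and 4 mm deep, from 3 mm above the underside to the top. Both ends are alike: it may go in either way round. None if absent.
- pack2: a yellow battery pack with a black waist, 64 (its x) x 36 (its y) x 44 (z) mm, 140 to 230 g, upright; origin at the centre of its underside. In the middle of each long side is an upright groove 11 mm long and 4 mm deep, from 3 mm above the underside to the top. Both ends are alike: it may go in either way round. None if absent.
- pack3: a yellow battery pack with a black waist, 64 (its x) x 36 (its y) x 44 (z) mm, 140 to 230 g, upright; origin at the centre of its underside. In the middle of each long side is an upright groove 11 mm long and 4 mm deep, from 3 mm above the underside to the top. Both ends are alike: it may go in either way round. None if absent.
- pack4: a yellow battery pack with a black waist, 64 (its x) x 36 (its y) x 44 (z) mm, 140 to 230 g, upright; origin at the centre of its underside. In the middle of each long side is an upright groove 11 mm long and 4 mm deep, from 3 mm above the underside to the top. Both ends are alike: it may go in either way round. None if absent.
- timer: timer box, fixed, white, 150 x 150 x 36 mm; origin at the centre of its underside. On its top, about its own z axis, turns a blue dial 125 mm across, upper face 48 mm above the table. It turns both ways, about one turn each way from the mark, with 0.12 N m of friction, and stays where it is left.
- peg (a point): top of the orange peg opposite the notch, 76 mm above the table. Three such upright finger pegs, 16 mm across and 28 mm high, stand on the dial 46 mm from its axis, 120 degrees apart: this one exactly opposite the notch, the other two 60 degrees either side of the notch.
- notch (a point): the notch in the dial's edge (a white gap in the blue rim, 15 mm wide, a white line leading to it), 56 mm from the dial's axis, 48 mm above the table. Starts anywhere at least 45 degrees from the mark.
- mark (a point): the point 56 mm from the dial's axis, 48 mm above the table, where the notch must come: right beside the red mark on the box's edge (the box's -x side).
- truck: bystander: yellow toy tipper truck, 145 x 82 x 82 mm, origin under its middle; leave it alone.
- can: bystander: food can, 90 mm across, 110 mm high, origin at the centre of its underside; leave it alone.
- mug: bystander: white mug with a handle on its +y side, 80 mm across, 85 mm high, origin at the centre of its underside; leave it alone.
Not all that is in view belongs to the job. What is shaped like the pack3 but orange or white is not meant.

How it is judged:
On the way, in this order (a step that is already met when the one before it is completed fails the run):
1. every pack present is fully home in a bay of the dock (((x of pack1 in the frame of bay1 between -0.003 and 0.003 m and distance between pack1 and bay1 below 0.005 m) or (x of pack1 in the frame of bay2 between -0.003 and 0.003 m and distance between pack1 and bay2 below 0.005 m) or (x of pack1 in the frame of bay3 between -0.003 and 0.003 m and distance between pack1 and bay3 below 0.005 m) or (x of pack1 in the frame of bay4 between -0.003 and 0.003 m and distance between pack1 and bay4 below 0.005 m)) and angle between the x axis of each of pack1, pack2, pack3, pack4 and the x axis of dock, either way round below 0.06 rad and angle between each of pack1, pack2, pack3, pack4's own z axis and vertical below 0.06 rad and ((x of pack2 in the frame of bay1 between -0.003 and 0.003 m and distance between pack2 and bay1 below 0.005 m) or (x of pack2 in the frame of bay2 between -0.003 and 0.003 m and distance between pack2 and bay2 below 0.005 m) or (x of pack2 in the frame of bay3 between -0.003 and 0.003 m and distance between pack2 and bay3 below 0.005 m) or (x of pack2 in the frame of bay4 between -0.003 and 0.003 m and distance between pack2 and bay4 below 0.005 m)) and ((x of pack3 in the frame of bay1 between -0.003 and 0.003 m and distance between pack3 and bay1 below 0.005 m) or (x of pack3 in the frame of bay2 between -0.003 and 0.003 m and distance between pack3 and bay2 below 0.005 m) or (x of pack3 in the frame of bay3 between -0.003 and 0.003 m and distance between pack3 and bay3 below 0.005 m) or (x of pack3 in the frame of bay4 between -0.003 and 0.003 m and distance between pack3 and bay4 below 0.005 m)) and ((x of pack4 in the frame of bay1 between -0.003 and 0.003 m and distance between pack4 and bay1 below 0.005 m) or (x of pack4 in the frame of bay2 between -0.003 and 0.003 m and distance between pack4 and bay2 below 0.005 m) or (x of pack4 in the frame of bay3 between -0.003 and 0.003 m and distance between pack4 and bay3 below 0.005 m) or (x of pack4 in the frame of bay4 between -0.003 and 0.003 m and distance between pack4 and bay4 below 0.005 m))), for 0.3 s.
2. after that, the dial's notch faces the mark (horizontal distance between notch and mark below 0.008 m), for 0.2 s.
At the end, for the whole second after the job is handed in: Every pack present is upright on the floor of a bay of its own, within 3 mm of home along the bay, within 5 mm over all and square to it within 3.5 degrees, at rest; and the notch is within 8 mm (8 degrees) of its place at the mark (all of step 1 and horizontal distance between notch and mark below 0.008 m and linear speed of each of pack1, pack2, pack3, pack4 below 0.02 m/s); the robot touches nothing.
It fails at once if the truck is knocked over or moved more than 3 cm (distance of truck from where it was at the start of the episode above 0.03 m or angle between truck's own z axis and vertical above 0.5 rad).
It fails at once if the can is knocked over or moved more than 3 cm (distance of can from where it was at the start of the episode above 0.03 m or angle between can's own z axis and vertical above 0.5 rad).
It fails at once if the mug is knocked over or moved more than 3 cm (distance of mug from where it was at the start of the episode above 0.03 m or angle between mug's own z axis and vertical above 0.5 rad).
Of pack1, pack2, pack3, pack4 only 3 to 4 are there at a start; the rules pass over those that are not, and their reading is None.
At some moment in a run one of pack1, pack2, pack3, pack4 may be knocked a few centimetres aside while the robot is not near it.
Once in a run the grip may slacken for a moment while it holds something.
It also fails if it takes over 210 s, if anything falls off the work surface, if the arm or the gripper's body presses on something with over 40 N, if the wrist force passes 120 N, or if a joint passes its speed limit or range.

## Working session

There is one attempt and no reset: what is moved stays moved. The work goes in short steps, Python scripts to look and compute and a tool call to move; the robot and the scene stay as the last step left them, time stands still between calls to the robot, and variables do not carry over. Pictures are saved under pics/ and viewed, at most 14 in all, crops included, and the job is handed in when it is done.

Besides the shell and the picture viewer there is one more tool, called by a JSON object that holds its "method" and its "body", one argument or row to a line. send_rows: Moves the arm, as the interface text tells. Shift numbers are shares of 0.15 m and turn numbers shares of 360 degrees, none past 1 either way. Its arguments: {"type":"object","properties":{"plan":{"type":"array"},"hand":{"type":"number"}},"required":["plan"]}

```bash
mkdir -p pics; ls
python3 - <<'E'
from workcell import bot
import cv2,numpy as np
for n in("top","scene"):
    p,d=bot.get_image(n); cv2.imwrite(f"pics/{n}0.png",p[:,:,::-1]); np.save(f"{n}0.npy",d); np.save(f"{n}0c.npy",p)
    m=bot.camera_model(n); print(n,m["K"].round(1).tolist(),m["world_from_camera"].round(3).tolist())
s=bot.get_state(); print(s)
E
```

```text
pics
top [[535.9, 0.0, 286.4], [0.0, 535.9, 214.7], [0.0, 0.0, 1.0]] [[-0.009, -0.988, 0.155, 0.228], [-1.0, 0.011, 0.013, 0.046], [-0.014, -0.155, -0.988, 1.876], [0.0, 0.0, 0.0, 1.0]]
scene [[411.1, 0.0, 285.6], [0.0, 411.1, 212.1], [0.0, 0.0, 1.0]] [[0.61, 0.651, -0.452, 1.059], [0.792, -0.492, 0.361, -0.4], [0.012, -0.578, -0.816, 1.091], [0.0, 0.0, 0.0, 1.0]]
{'clock': 0.1, 'q': array([-1.4501149 ,  0.4777237 ,  0.02234637,  1.55629124, -0.01148713,
        1.10930184, -0.08310078]), 'joint_velocities': array([-0.00035185, -0.00111579,  0.00062002, -0.00096137, -0.00104643,
        0.00050126, -0.00150543]), 'joint_torque': array([ 3.82554164e-03, -5.84092927e+01,  1.53959256e+00, -2.73312825e+01,
       -5.42737870e-02,  1.30674604e-02,  4.60028593e-05]), 'position': array([0.15298157, 0.65690519, 0.22180073]), 'orientation': array([ 1.14130284e-01,  9.93465471e-01, -7.97459096e-04, -2.69263734e-05]), 'contact_force': array([-0.69807024,  0.01684136, -0.37200667]), 'moment': array([-0.01512267,  0.03649855, -0.0285158 ]), 'grasp_force': 0.0, 'opening': 0.08770455364053656}
```

View pics/top0.png

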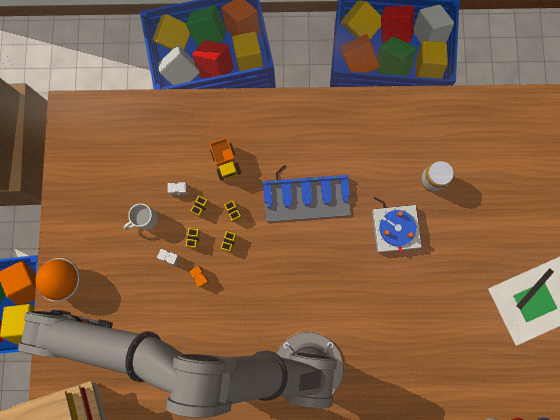

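View pics/scene0.png

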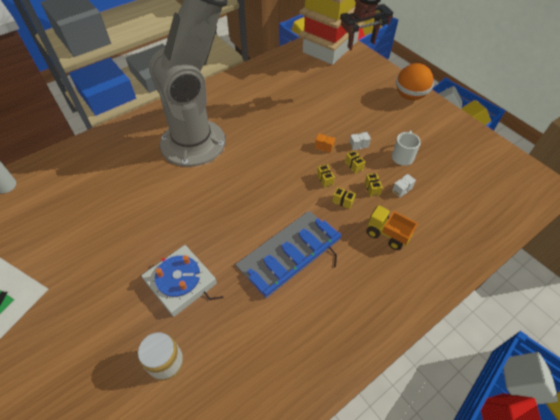

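The top view shows four candidate yellow packs with black waists at px (199,206), (232,210), (192,238) and (229,241). These could be mistaken for packs: white blocks at (177,188) and (167,257), an orange block at (199,276), and the yellow truck at (224,158). The dock is at (307,198) with its mouths towards the robot. The timer is at (397,229), the can at (438,176) and the mug at (140,215).

```bash
cat > h.py <<'E'
from workcell import bot
import cv2,numpy as np
from scipy.spatial.transform import Rotation as R
def rays(n,uv,m=None):
    m=m or bot.camera_model(n); K=m["K"];T=m["world_from_camera"]; uv=np.atleast_2d(np.asarray(uv,float))
    x=(uv[:,0]-K[0,2])/K[0,0]; y=(uv[:,1]-K[1,2])/K[1,1]
    if n=="wrist":
        r=np.hypot(x,y); s=np.where(r>1e-9,np.sin(r)/np.maximum(r,1e-9),1); d=np.c_[x*s,y*s,np.cos(r)]
    else: d=np.c_[x,y,np.ones_like(x)]
    return T[:3,3],d@T[:3,:3].T,d
def onplane(n,uv,z,m=None):
    o,d,_=rays(n,uv,m); return (o+d*((z-o[2])/d[:,2])[:,None])
def cloud(n,dep,m=None):
    v,u=np.indices(dep.shape); o,d,dc=rays(n,np.c_[u.ravel(),v.ravel()],m)
    return (o+d*(dep.ravel()/np.maximum(dc[:,2],1e-6))[:,None]).reshape(*dep.shape,3)
def mask(p,k):
    h=cv2.cvtColor(p,cv2.COLOR_RGB2HSV)
    lo,hi={"y":((22,150,90),(34,255,255)),"b":((105,120,60),(125,255,255)),"o":((5,190,150),(14,255,255)),"r":((172,150,100),(180,255,255))}[k]
    return cv2.inRange(h,lo,hi)
def rect(xy):
    (c,(w,h),a)=cv2.minAreaRect(np.asarray(xy,np.float32)); 
    if w<h: w,h,a=h,w,a+90
    return np.round(c,4),round(w,4),round(h,4),round((a+90)%180-90,1)
def packs(n,p,dep,m=None,ztop=0.044,minn=20):
    P=cloud(n,dep,m); k=cv2.dilate(mask(p,"y"),np.ones((3,3)),iterations=2)
    N,L=cv2.connectedComponents(k); out=[]
    for i in range(1,N):
        s=(L==i)&(mask(p,"y")>0)&(dep>0)
        q=P[s]; 
        if s.sum()<minn: continue
        zt=np.percentile(q[:,2],90); t=s&(abs(P[:,:,2]-zt)<0.008); uv=np.argwhere(t)[:,::-1]
        out.append((rect(onplane(n,uv,ztop,m)[:,:2]),int(s.sum()),round(zt,4),np.median(uv,axis=0)))
    return out
def tool(): 
    s=bot.get_state(); return s["position"],R.from_quat(s["orientation"]),s
def rows(*targets):
    """targets: (x,y,z,yaw deg of tool y-axis line or None); prints shift/turn shares from the measured pose"""
    p,r,s=tool(); print("at",p.round(4),"yaw_y",round(yawy(r),2),"F",s["contact_force"].round(1),"open",round(s["opening"],4),"t",s["clock"])
    for t in targets:
        d=r.inv().apply(np.array(t[:3])-p)/0.15
        w=np.zeros(3)
        if t[3] is not None:
            e=(t[3]-yawy(r)+90)%180-90; y=np.radians(yawy(r)+e); ya=np.array([np.cos(y),np.sin(y),0])
            zt=np.array([0,0,-1.]); M=np.c_[np.cross(ya,zt),ya,zt]; w=(r.inv()*R.from_matrix(M)).as_rotvec()/(2*np.pi)
        print(np.r_[d,w].round(3).tolist())
def yawy(r): y=r.as_matrix()[:,1]; return np.degrees(np.arctan2(y[1],y[0]))
E
python3 - <<'E'
from h import *
print(tool()[1].as_matrix().round(3).tolist())
for n in("top","scene"):
    p=np.load(n+"0c.npy");d=np.load(n+"0.npy"); print(n)
    for o in packs(n,p,d): print(o)
    P=cloud(n,d)
    for k in "bor":
        N,L,st,c=cv2.connectedComponentsWithStats(cv2.morphologyEx(mask(p,k),cv2.MORPH_OPEN,np.ones((2,2))))
        for i in range(1,N):
            q=P[(L==i)&(d>0)]
            if st[i,4]>=6 and len(q) and 0.2<q[:,0].mean()<.95 and q[:,2].mean()<.2: print(k,st[i,4],c[i].round(1),q.mean(0).round(3),q[:,2].max().round(3),rect(q[:,:2]))
p=np.load("top0c.npy"); cv2.imwrite("pics/crop1.png",cv2.resize(p[130:290,110:430],None,fx=2.5,fy=2.5,interpolation=cv2.INTER_CUBIC)[:,:,::-1])
E
```

```text
[[-0.974, 0.227, -0.0], [0.227, 0.974, -0.002], [-0.0, -0.002, -1.0]]
top
((array([ 1.2693, -0.2089]), 0.1051, 0.0636, -67.8), 912, np.float64(-0.47), array([362.,  11.]))
((array([1.2178, 0.4893]), 0.0855, 0.077, -15.1), 857, np.float64(-0.4698), array([166.,  24.]))
((array([1.1277, 0.2082]), 0.0884, 0.0639, -83.7), 820, np.float64(-0.4676), array([245.5,  51. ]))
((array([ 1.0906, -0.471 ]), 0.0898, 0.0801, 87.3), 843, np.float64(-0.4687), array([433.,  59.]))
((array([0.6814, 0.2764]), 0.0499, 0.04, -71.7), 183, np.float64(0.0865), array([227., 169.]))
((array([0.5515, 0.375 ]), 0.0623, 0.0348, -25.7), 101, np.float64(0.0497), array([199., 205.]))
((array([0.5327, 0.2575]), 0.0648, 0.0341, 26.4), 100, np.float64(0.049), array([232.5, 211. ]))
((array([0.4393, 0.3967]), 0.0621, 0.0353, -7.7), 97, np.float64(0.0488), array([192., 236.]))
((array([0.4265, 0.2717]), 0.0619, 0.0351, -18.1), 96, np.float64(0.0504), array([229., 240.]))
((array([0.1482, 0.9979]), 0.0794, 0.0781, -0.4), 815, np.float64(-0.4651), array([ 12., 330.]))
b 266 [326.7 189.1] [ 0.607 -0.073  0.025] 0.044 (array
[... 2499 characters left out ...]
0.045), array([368., 174.]))
((array([0.4841, 0.2588]), 0.1787, 0.0616, -3.7), 448, np.float64(0.0451), array([335., 189.]))
((array([0.6615, 0.2913]), 0.0557, 0.042, -70.4), 349, np.float64(0.0829), array([379., 214.]))
((array([1.3065, 0.2324]), 0.0604, 0.0111, -58.8), 144, np.float64(-0.527), array([558., 407.]))
b 1655 [294.7 258.4] [ 0.617 -0.008  0.026] 0.04 (array([0.6049, 0.0067]), 0.3161, 0.0922, -86.3)
b 1043 [177.4 277.2] [ 0.475 -0.315  0.047] 0.073 (array([ 0.473 , -0.3139]), 0.1172, 0.1168, 33.8)
o 134 [418.6  77.7] [0.329 0.815 0.118] 0.14 (array([0.3253, 0.8179]), 0.0914, 0.0469, -5.5)
o 8 [404.5 236. ] [0.772 0.277 0.07 ] 0.08 (array([0.7694, 0.2818]), 0.0296, 0.0098, -64.9)
```

View pics/crop1.png

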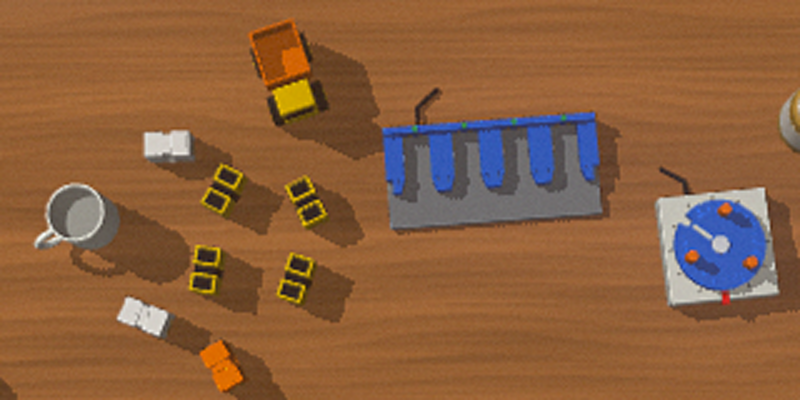

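The crop shows the four packs, each a yellow frame with a black waist, at crop px (222,189), (306,201), (205,269) and (295,278). I leave out the white blocks at (167,145) and (143,317), the orange block at (221,366) and the truck. The dial's notch points up-left, with its line at (700,230), and the red mark is at (725,297). I'm moving the wrist camera over the packs and dock.

{"method": "send_rows", "body": {
  "plan": [
    [[-0.72, -0.614, -0.217, 0, 0, 0], [-0.72, -0.614, -0.217, 0, 0, 0], [-0.72, -0.614, -0.217, 0, 0, 0], [-0.72, -0.614, -0.217, 0, 0, 0]]
  ],
  "hand": -1
}}

```text
clock: 0.43
position: [0.2415, 0.5392, 0.2559]
orientation: [0.117, 0.993, -0.001, 0.001]
contact_force: [0.7, -0.4, -0.4]
opening: 0.088
grasp_force: 0.0
```

{"method": "send_rows", "body": {
  "plan": [
    [[-0.72, -0.614, -0.217, 0, 0, 0], [-0.72, -0.614, -0.217, 0, 0, 0], [-0.72, -0.614, -0.217, 0, 0, 0], [-0.72, -0.614, -0.217, 0, 0, 0]]
  ]
}}

```text
clock: 0.77
position: [0.3253, 0.4245, 0.2887]
orientation: [0.117, 0.993, -0.0, 0.001]
contact_force: [0.6, -0.1, 0.1]
opening: 0.0878
grasp_force: 0.0
```

{"method": "send_rows", "body": {
  "plan": [
    [[-0.72, -0.614, -0.217, 0, 0, 0], [-0.72, -0.614, -0.217, 0, 0, 0], [-0.72, -0.614, -0.217, 0, 0, 0], [-0.72, -0.614, -0.217, 0, 0, 0]]
  ]
}}

```text
clock: 1.1
position: [0.4091, 0.3101, 0.3214]
orientation: [0.117, 0.993, -0.0, 0.001]
contact_force: [-0.8, 0.1, 0.7]
opening: 0.0874
grasp_force: 0.0
```

{"method": "send_rows", "body": {
  "plan": [
    [[-0.72, -0.614, -0.217, 0, 0, 0.02], [-0.72, -0.614, -0.217, 0, 0, 0.02], [-0.72, -0.614, -0.217, 0, 0, 0], [-0.72, -0.614, -0.217, 0, 0, 0], [-0.72, -0.614, -0.217, 0, 0, 0], [-0.72, -0.614, -0.217, 0, 0, 0], [-0.72, -0.614, -0.217, 0, 0, 0]]
  ]
}}

```text
clock: 1.68
position: [0.4895, 0.2014, 0.3523]
orientation: [0.114, 0.993, -0.0, -0.001]
contact_force: [-0.1, -0.0, 0.2]
opening: 0.0879
grasp_force: 0.0
```

Run:
```python
from h import *
m=bot.camera_model("wrist"); p,d=bot.get_image("wrist")
print(m["K"].round(1).tolist(),m["world_from_camera"].round(3).tolist())
cv2.imwrite("pics/w1.png",p[:,:,::-1]); np.savez("w1.npz",p=p,d=d,K=m["K"],T=m["world_from_camera"])
rows()
for o in packs("wrist",p,d,m): print(o)
```

```text
[[325.2, 0.0, 279.1], [0.0, 325.2, 211.9], [0.0, 0.0, 1.0]] [[0.226, 0.935, 0.274, 0.413], [0.974, -0.217, -0.063, 0.218], [0.0, 0.281, -0.96, 0.514], [0.0, 0.0, 0.0, 1.0]]
at [0.4892 0.202  0.3522] yaw_y 77.0 F [ 0.3  1.1 -0.4] open 0.0879 t 1.7333
((array([0.4211, 0.3967]), 0.0382, 0.0259, 81.3), 326, np.float64(0.0442), array([395., 103.]))
((array([0.4093, 0.2762]), 0.0365, 0.0261, 72.6), 254, np.float64(0.0442), array([317., 108.]))
((array([0.4585, 0.3911]), 0.0377, 0.0257, 80.9), 322, np.float64(0.044), array([396.5, 125. ]))
((array([0.4445, 0.2649]), 0.0358, 0.026, 72.0), 244, np.float64(0.0442), array([314., 133.]))
((array([0.5518, 0.3725]), 0.0637, 0.0383, -27.0), 668, np.float64(0.0441), array([395., 187.]))
((array([0.5325, 0.2566]), 0.0648, 0.0352, 26.4), 541, np.float64(0.0442), array([322., 192.]))
((array([0.6929, 0.2713]), 0.0505, 0.0453, -72.3), 841, np.float64(0.082), array([346., 283.]))
```

View pics/w1.png

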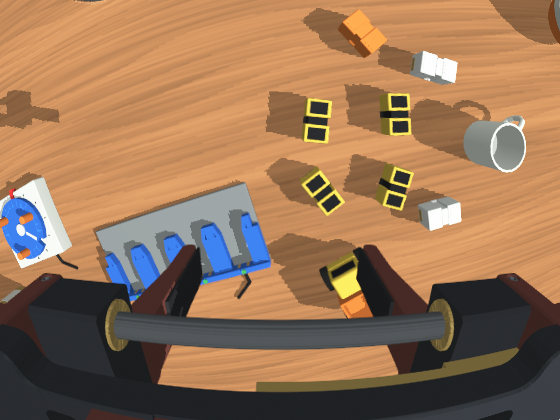

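The wrist view shows the packs at px (397,114), (316,120), (398,188) and (323,193), and the dock at (180,240). It agrees with the top view to about 2 mm. Next I fit the dock frame and plan the first grasp, pack B at (0.5325, 0.257).

```bash
cat >> h.py <<'E'
def dock(n,p,d,m=None):
    P=cloud(n,d,m); X=P[...,0];Y=P[...,1];Z=P[...,2]
    box=(d>0)&(X>.42)&(X<.72)&(Y>-.22)&(Y<.22)
    h=cv2.cvtColor(p,cv2.COLOR_RGB2HSV)
    grey=((h[...,1]<60)&box&(abs(Z-.010)<.006)).astype(np.uint8)
    bl=(mask(p,"b")>0)&box
    # ribs: per-rib centroid line, at z=.027
    rib=((bl)&(abs(Z-.027)<.004)).astype(np.uint8); rib=cv2.morphologyEx(rib,cv2.MORPH_OPEN,np.ones((2,2)))
    st=bl&(Z>.031)&(Z<.040)
    c=[]; N,L,s,_=cv2.connectedComponentsWithStats(rib)
    for i in range(1,N):
        if s[i,4]>25:
            q=onplane(n,np.argwhere(L==i)[:,::-1],.027,m); c.append((q[:,:2].mean(0).round(4),s[i,4],rect(q[:,:2])))
    q=onplane(n,np.argwhere(grey>0)[:,::-1],.010,m)
    sq=onplane(n,np.argwhere(st)[:,::-1],.034,m)
    return c,rect(q[:,:2]),(rect(sq[:,:2]) if len(sq)>10 else None),q,sq
E
python3 - <<'E'
from h import *
z=np.load("w1.npz"); m=dict(K=z["K"],world_from_camera=z["T"])
for n,p,d,mm in(("wrist",z["p"],z["d"],m),("top",np.load("top0c.npy"),np.load("top0.npy"),None)):
    c,g,s,q,sq=dock(n,p,d,mm); print(n,"\n grey",g,"\n stop",s); [print("  rib",*i) for i in c]
    for a in (3,4,5):
        ux=np.array([np.cos(np.radians(a)),np.sin(np.radians(a))]);uy=np.array([-ux[1],ux[0]])
        print(a,"front",np.percentile(q[:,:2]@ux,[0,1,3]).round(4),"sides",np.percentile(q[:,:2]@uy,[0,.5,99.5,100]).round(4))
rows((.5325,.257,.12,116.4),(.5325,.257,.02,116.4))
E
```

```text
wrist 
 grey (array([6.037e-01, 2.000e-04]), 0.2993, 0.1956, -86.3) 
 stop (array([0.6407, 0.0135]), 0.2749, 0.0111, -86.3)
  rib [0.5937 0.1365] 733 (array([0.5919, 0.138 ]), 0.0888, 0.0347, -4.8)
  rib [0.5956 0.0696] 895 (array([0.5945, 0.0714]), 0.0868, 0.0451, 1.9)
  rib [ 0.5743 -0.0033] 291 (array([ 0.5775, -0.0013]), 0.0431, 0.0324, 3.4)
  rib [ 0.598  -0.0696] 572 (array([ 0.5995, -0.0693]), 0.0769, 0.034, 5.0)
  rib [ 0.5967 -0.1349] 291 (array([ 0.5948, -0.1363]), 0.06, 0.0272, 4.3)
  rib [ 0.644  -0.1206] 26 (array([ 0.6432, -0.1215]), 0.0159, 0.0108, 27.1)
3 front [0.504  0.5058 0.5076] sides [-0.1821 -0.1787  0.1167  0.1183]
4 front [0.504  0.5056 0.5071] sides [-0.1912 -0.188   0.1071  0.1078]
5 front [0.5009 0.504  0.5065] sides [-0.2006 -0.1972  0.0972  0.0988]
top 
 grey (array([ 0.573 , -0.0022]), 0.298, 0.1329, -86.3) 
 stop (array([6.008e-01, 1.000e-04]), 0.2962, 0.0925, -86.3)
  rib [ 0.5948 -0.0053] 46 (array([ 0.5907, -0.0033]), 0.0463, 0.0238, 18.8)
3 front [0.5041 0.5066 0.5087] sides [-0.1818 -0.1799  0.1145  0.1165]
4 front [0.5045 0.5061 0.5081] sides [-0.1911 -0.1893  0.1054  0.1069]
5 front [0.5016 0.5047 0.5071] sides [-0.2008 -0.1987  0.096   0.0973]
at [0.4892 0.202  0.3522] yaw_y 77.0 F [ 0.3  1.1 -0.4] open 0.0879 t 1.7333
[-0.2, 0.423, 1.548, 0.0, -0.0, -0.109]
[-0.201, 0.423, 2.214, 0.0, -0.0, -0.109]
```

{"method": "send_rows", "body": {
  "plan": [
    [[-0.2, 0.423, 1.0, 0, 0, -0.109], [-0.2, 0.423, 1.0, 0, 0, -0.109], [-0.2, 0.423, 1.0, 0, 0, -0.109], [-0.2, 0.423, 1.0, 0, 0, -0.109], [-0.2, 0.423, 1.0, 0, 0, -0.109], [-0.2, 0.423, 1.0, 0, 0, -0.109], [-0.2, 0.423, 1.0, 0, 0, -0.109], [-0.2, 0.423, 1.0, 0, 0, -0.109]]
  ]
}}

```text
clock: 2.4
position: [0.533, 0.2568, 0.2025]
orientation: [-0.226, 0.974, 0.0, -0.0]
contact_force: [0.4, 0.3, 0.2]
opening: 0.0879
grasp_force: 0.0
```

{"method": "send_rows", "body": {
  "plan": [
    [[0, 0, 0.4, 0, 0, 0], [0, 0, 0.4, 0, 0, 0], [0, 0, 0.4, 0, 0, 0], [0, 0, 0.4, 0, 0, 0]]
  ]
}}

```text
clock: 2.73
position: [0.5332, 0.2559, 0.1429]
orientation: [-0.226, 0.974, -0.0, -0.001]
contact_force: [0.0, 0.8, 0.0]
opening: 0.0878
grasp_force: 0.0
```

Run:
```python
from h import *
m=bot.camera_model("wrist"); p,d=bot.get_image("wrist"); cv2.imwrite("pics/w2.png",p[:,:,::-1])
for o in packs("wrist",p,d,m): print(o)
rows((.5325,.257,.02,116.4))
```

```text
((array([0.4277, 0.2697]), 0.064, 0.0357, -18.5), 928, np.float64(0.0438), array([350., 108.]))
((array([0.422 , 0.3952]), 0.0395, 0.0265, 82.6), 863, np.float64(0.0437), array([463., 170.]))
((array([0.5327, 0.2566]), 0.0631, 0.0354, 26.2), 1074, np.float64(0.0438), array([276., 209.]))
((array([0.4585, 0.3896]), 0.0402, 0.027, 82.2), 887, np.float64(0.0437), array([442., 201.]))
((array([0.5285, 0.3823]), 0.0408, 0.0158, 71.8), 445, np.float64(0.0433), array([397., 258.]))
((array([0.5753, 0.3578]), 0.04, 0.0128, 50.9), 472, np.float64(0.0434), array([353., 289.]))
((array([0.6444, 0.2605]), 0.0461, 0.0068, -65.2), 266, np.float64(0.0345), array([229., 316.]))
((array([0.7061, 0.2782]), 0.0596, 0.0456, -70.3), 1287, np.float64(0.0818), array([224., 361.]))
at [0.5342 0.2563 0.1441] yaw_y 116.09 F [0.4 0.6 1. ] open 0.0878 t 2.7833
[0.009, 0.009, 0.827, 0.0, 0.0, -0.001]
```

View pics/w2.png

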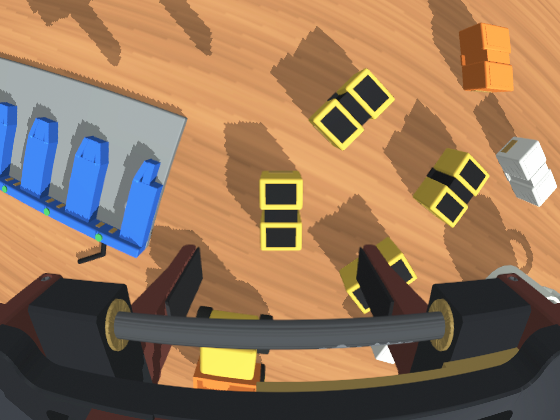

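The crop shows the chosen yellow pack with its black waist at (281,210), centred between the open fingers. I'm descending and gripping.

{"method": "send_rows", "body": {
  "plan": [
    [[0.009, 0.009, 0.4, 0, 0, 0], [0.009, 0.009, 0.7, 0, 0, 0], [0.009, 0.009, 0.827, 0, 0, 0], [0.009, 0.009, 0.827, 0, 0, 0], [0.009, 0.009, 0.827, 0, 0, 0]]
  ]
}}

```text
clock: 3.2
position: [0.5319, 0.2562, 0.0191]
orientation: [-0.226, 0.974, -0.0, -0.001]
contact_force: [1.1, 0.3, 1.0]
opening: 0.0874
grasp_force: 0.0
```

{"method": "send_rows", "body": {
  "plan": [
    [[0, 0, 0, 0, 0, 0], [0, 0, 0, 0, 0, 0], [0, 0, 0, 0, 0, 0], [0, 0, 0, 0, 0, 0], [0, 0, 0, 0, 0, 0], [0, 0, 0, 0, 0, 0], [0, 0, 0, 0, 0, 0], [0, 0, 0, 0, 0, 0]]
  ],
  "hand": 1
}}

```text
clock: 3.87
position: [0.532, 0.2562, 0.0189]
orientation: [-0.226, 0.974, 0.0, -0.0]
contact_force: [-0.8, 0.4, 0.3]
opening: 0.0382
grasp_force: 0.0
```

{"method": "send_rows", "body": {
  "plan": [
    [[0, 0, -0.2, 0, 0, 0], [0, 0, -0.4, 0, 0, 0], [0, 0, -0.55, 0, 0, 0], [0, 0, -0.55, 0, 0, 0]]
  ]
}}

```text
clock: 4.2
position: [0.5346, 0.2574, 0.1054]
orientation: [-0.226, 0.974, 0.001, 0.003]
contact_force: [0.9, -0.5, -2.0]
opening: 0.0355
grasp_force: 30.0
```

```bash
cat >> h.py <<'E'
A=np.radians(3.7); UX=np.array([np.cos(A),np.sin(A)]); UY=np.array([-UX[1],UX[0]]); O=np.array([.6033,-.0001])
def D(x,y): return tuple(O+x*UX+y*UY)
def dpos():
    p=tool()[0][:2]-O; print("dock xy",(p@UX).round(4),(p@UY).round(4))
E
python3 - <<'E'
from h import *
rows((*D(-.075,-.105),.10,93.7)); dpos()
E
```

```text
at [0.5346 0.2574 0.1054] yaw_y 116.11 F [ 0.9 -0.5 -2. ] open 0.0355 t 4.2
[1.073, -2.199, 0.028, 0.0, 0.001, 0.062]
dock xy -0.052 0.2613
```

{"method": "send_rows", "body": {
  "plan": [
    [[0.36, -0.733, 0, 0, 0, 0], [0.36, -0.733, 0, 0, 0, 0], [0.36, -0.733, 0, 0, 0, 0], [0.36, -0.733, 0, 0, 0, 0]]
  ]
}}

```text
clock: 4.53
position: [0.5309, 0.1232, 0.1]
orientation: [-0.221, 0.975, -0.003, -0.002]
contact_force: [0.4, -0.3, -1.9]
opening: 0.0357
grasp_force: 30.0
```

{"method": "send_rows", "body": {
  "plan": [
    [[0.36, -0.733, 0, 0, 0, 0], [0.36, -0.733, 0, 0, 0, 0], [0.36, -0.733, 0, 0, 0, 0], [0.36, -0.733, 0, 0, 0, 0]]
  ]
}}

```text
clock: 4.87
position: [0.5304, 0.0014, 0.1003]
orientation: [-0.22, 0.975, -0.002, -0.002]
contact_force: [-0.2, -1.0, -2.7]
opening: 0.036
grasp_force: 30.0
```

{"method": "send_rows", "body": {
  "plan": [
    [[0.353, -0.733, 0.0, 0, 0, 0.062], [0.353, -0.733, 0.0, 0, 0, 0.062], [0.353, -0.733, 0.0, 0, 0, 0.062], [0.353, -0.733, 0.0, 0, 0, 0.062], [0.353, -0.733, 0.0, 0, 0, 0.062], [0.353, -0.733, 0.0, 0, 0, 0.062]]
  ]
}}

```text
clock: 5.37
position: [0.5323, -0.1099, 0.1003]
orientation: [-0.034, 0.999, 0.0, -0.001]
contact_force: [0.1, 1.0, -2.1]
opening: 0.0355
grasp_force: 30.0
```

```bash
cat >> h.py <<'E'
def held():
    "pack in the fingers, from the wrist depth: top height and rect, relative to TCP, in the tool's yaw frame"
    m=bot.camera_model("wrist"); t,r,_=tool(); p,d=bot.get_image("wrist"); P=cloud("wrist",d,m)
    s=(mask(p,"y")>0)&(d>0)&(np.linalg.norm(P[...,:2]-t[:2],axis=2)<.06)&(abs(P[...,2]-t[2]-.02)<.04); zt=np.percentile(P[s][:,2],85)
    s&=abs(P[...,2]-zt)<.004
    q=onplane("wrist",np.argwhere(s)[:,::-1],zt,m); R_=rect(q[:,:2])
    print("held top z",zt.round(4),"rel TCP",(zt-t[2]).round(4),"rect",R_,"dxy",(R_[0]-t[:2]).round(4)); return m,p,d
E
python3 - <<'E'
from h import *
m,p,d=held(); cv2.imwrite("pics/w3.png",p[:,:,::-1])
c,g,s,q,sq=dock("wrist",p,d,m); print(g,s); [print(*i) for i in c]
for a in (3,3.7,4.4):
    a=np.radians(a); ux=np.array([np.cos(a),np.sin(a)]); print("front",np.percentile(q[:,:2]@ux,[0,.5,1,3]).round(4))
rows((*D(-.075,-.105),.05,93.7)); dpos()
E
```

```text
held top z 0.1212 rel TCP 0.0209 rect (array([ 0.5285, -0.1112]), 0.05, 0.0353, 3.8) dxy [-0.0038 -0.0013]
(array([ 0.5938, -0.0031]), 0.2977, 0.1771, -86.4) (array([ 0.646 , -0.0221]), 0.2469, 0.0059, -86.2)
[0.5617 0.1315] 336 (array([0.5609, 0.136 ]), 0.033, 0.028, 74.0)
[0.5798 0.0667] 1459 (array([0.58  , 0.0665]), 0.0604, 0.0348, 4.8)
[ 0.5699 -0.0043] 926 (array([ 0.5693, -0.0037]), 0.0331, 0.0286, -88.3)
[ 0.6172 -0.1353] 53 (array([ 0.6157, -0.1354]), 0.0151, 0.0035, 1.1)
[ 0.615  -0.0725] 31 (array([ 0.6142, -0.0727]), 0.0098, 0.0026, 6.9)
front [0.5031 0.5045 0.5051 0.5063]
front [0.5038 0.5044 0.5047 0.5056]
front [0.5018 0.5029 0.5033 0.5049]
at [ 0.5326 -0.109   0.1005] yaw_y 93.98 F [ 1.3  0.8 -1.9] open 0.0357 t 5.4167
[-0.018, -0.006, 0.336, 0.0, -0.0, 0.001]
dock xy -0.0776 -0.1041
```

View pics/w3.png

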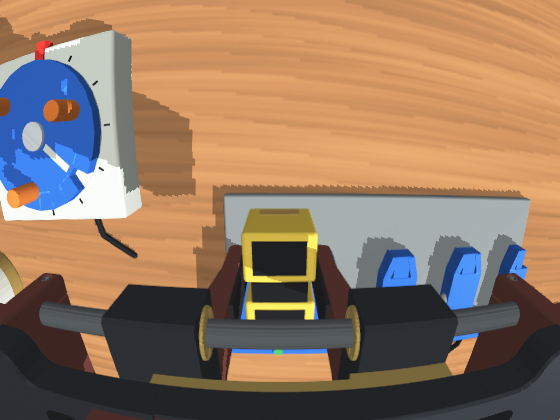

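The wrist view shows the pack held upright and square in front of bay mouth y=-105, at (280,250), with its top 21 mm above the TCP. I'm lowering it onto the apron and starting the slide.

{"method": "send_rows", "body": {
  "plan": [
    [[0, -0.006, 0.15, 0, 0, -0.001], [0, -0.006, 0.3, 0, 0, -0.001], [0, -0.006, 0.4, 0, 0, -0.001], [0, -0.006, 0.44, 0, 0, -0.001], [0, -0.006, 0.44, 0, 0, -0.001], [0, -0.006, 0.44, 0, 0, -0.001]]
  ]
}}

```text
clock: 5.92
position: [0.5333, -0.1107, 0.0355]
orientation: [-0.037, 0.999, 0.0, 0.0]
contact_force: [0.2, 0.2, -0.2]
opening: 0.0354
grasp_force: 30.0
```

{"method": "send_rows", "body": {
  "plan": [
    [[-0.05, 0, 0, 0, 0, 0], [-0.1, 0, 0, 0, 0, 0], [-0.15, 0, 0, 0, 0, 0], [-0.2, 0, 0, 0, 0, 0], [-0.2, 0, 0, 0, 0, 0], [-0.2, 0, 0, 0, 0, 0]]
  ]
}}

```text
clock: 6.42
position: [0.5635, -0.1094, 0.0354]
orientation: [-0.037, 0.999, -0.0, 0.0]
contact_force: [-1.0, 0.5, -1.2]
opening: 0.0356
grasp_force: 30.0
```

Run:
```python
from h import *
held(); rows((*D(0,-.105),.034,93.7)); dpos()
```

```text
held top z 0.0562 rel TCP 0.0208 rect (array([ 0.5597, -0.1107]), 0.0501, 0.0353, 4.2) dxy [-0.0038 -0.0013]
at [ 0.5628 -0.1095  0.0352] yaw_y 94.17 F [ 0.2 -0.2 -2.3] open 0.0363 t 6.4667
[-0.317, 0.008, 0.008, -0.0, -0.0, 0.001]
dock xy -0.0475 -0.1066
```

{"method": "send_rows", "body": {
  "plan": [
    [[-0.05, 0.008, 0.008, 0, 0, 0.001], [-0.1, 0.008, 0.008, 0, 0, 0.001], [-0.15, 0.008, 0.008, 0, 0, 0.001], [-0.2, 0.008, 0.008, 0, 0, 0.001], [-0.25, 0.008, 0.008, 0, 0, 0.001], [-0.3, 0.008, 0.008, 0, 0, 0.001], [-0.3, 0.008, 0.008, 0, 0, 0.001], [-0.3, 0.008, 0.008, 0, 0, 0.001]]
  ]
}}

```text
clock: 7.13
position: [0.6092, -0.1065, 0.0344]
orientation: [-0.033, 0.999, -0.001, 0.001]
contact_force: [1.7, -5.5, -1.1]
opening: 0.0358
grasp_force: 30.0
```

Run:
```python
from h import *
m,p,d=held(); rows((*D(0,-.105),.034,93.7)); dpos()
cv2.imwrite("pics/w4.png",p[:,:,::-1])
```

```text
held top z 0.0592 rel TCP 0.0248 rect (array([ 0.5973, -0.1082]), 0.0518, 0.0349, 4.0) dxy [-0.0119 -0.0017]
at [ 0.609  -0.1064  0.0344] yaw_y 93.76 F [ 1.4 -5.5 -0.6] open 0.0355 t 7.1833
[-0.008, 0.01, 0.003, -0.0, 0.0, 0.0]
dock xy -0.0012 -0.1065
```

View pics/w4.png

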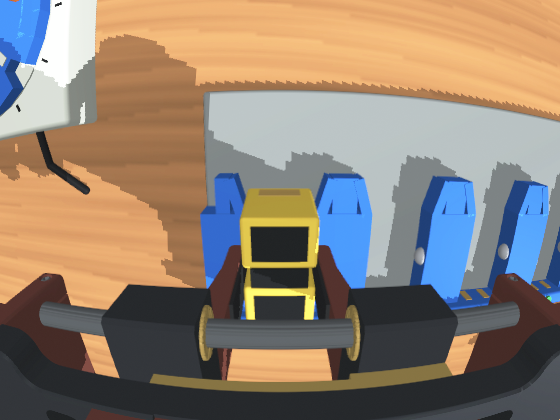

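The pack slipped back about 8 mm in the grip against the ball. It sits in the bay at (280,240). I'll release it, then push from behind with the shut fingers low in the channel.

{"method": "send_rows", "body": {
  "plan": [
    [[0, 0, 0, 0, 0, 0], [0, 0, 0, 0, 0, 0], [0, 0, 0, 0, 0, 0], [0, 0, 0, 0, 0, 0], [0, 0, 0, 0, 0, 0]]
  ],
  "hand": -0.25
}}

```text
clock: 7.6
position: [0.6077, -0.1043, 0.0342]
orientation: [-0.034, 0.999, 0.0, 0.0]
contact_force: [0.0, 0.0, 0.4]
opening: 0.0546
grasp_force: 0.0
```

{"method": "send_rows", "body": {
  "plan": [
    [[0, 0, -0.15, 0, 0, 0], [0, 0, -0.3, 0, 0, 0], [0.2, 0.01, -0.5, 0, 0, 0], [0.45, 0.01, -0.5, 0, 0, 0], [0.5, 0.01, -0.5, 0, 0, 0], [0.5, 0.01, -0.5, 0, 0, 0], [0.5, 0.01, -0.5, 0, 0, 0]]
  ]
}}

```text
clock: 8.18
position: [0.5331, -0.1082, 0.1093]
orientation: [-0.033, 0.999, 0.0, 0.0]
contact_force: [1.0, -0.1, -0.8]
opening: 0.055
grasp_force: 0.0
```

```bash
cat >> h.py <<'E'
def inbay(y):
    "pack standing in the bay at dock y: dock-frame box of its yellow top, tilt of the top"
    m=bot.camera_model("wrist"); p,d=bot.get_image("wrist"); P=cloud("wrist",d,m); q=P[...,:2]-O; X=q@UX;Y=q@UY
    s=(mask(p,"y")>0)&(d>0)&(abs(Y-y)<.03)&(abs(X+.03)<.09)&(P[...,2]>.035)&(P[...,2]<.08)
    zt=np.percentile(P[s][:,2],80); s&=abs(P[...,2]-zt)<.005
    c=np.linalg.lstsq(np.c_[X[s],Y[s],np.ones(s.sum())],P[s][:,2],rcond=None)[0]
    w=onplane("wrist",np.argwhere(s)[:,::-1],zt,m)[:,:2]-O; x=w@UX; yy=w@UY
    print("top z",zt.round(4),"n",s.sum(),"slope",c[:2].round(3),"x",np.percentile(x,[.5,99.5]).round(4),"y",np.percentile(yy,[.5,99.5]).round(4),"rect",rect(w@np.c_[UX,UY])); return m,p,d
E
python3 - <<'E'
from h import *
inbay(-.105); rows((*D(-.075,-.105),.018,93.7)); dpos()
E
```

```text
top z 0.0572 n 776 slope [-0.009 -0.012] x [-0.0416 -0.0136] y [-0.1244 -0.0901] rect (array([-0.0246, -0.1077]), 0.0363, 0.0355, -4.6)
at [ 0.5339 -0.108   0.1092] yaw_y 93.85 F [ 0.3  0.3 -0.5] open 0.0549 t 8.2333
[-0.008, -0.012, 0.608, 0.0, 0.0, 0.0]
dock xy -0.0762 -0.1032
```

{"method": "send_rows", "body": {
  "plan": [
    [[0, -0.012, 0.2, 0, 0, 0], [0, -0.012, 0.3, 0, 0, 0], [0, -0.012, 0.3, 0, 0, 0], [0, -0.012, 0.3, 0, 0, 0], [0, -0.012, 0.4, 0, 0, 0], [0, -0.012, 0.55, 0, 0, 0], [0, -0.012, 0.61, 0, 0, 0], [0, -0.012, 0.61, 0, 0, 0]]
  ],
  "hand": 1
}}

```text
clock: 8.9
position: [0.5324, -0.11, 0.0165]
orientation: [-0.033, 0.999, 0.0, -0.001]
contact_force: [-0.5, 0.0, -0.5]
opening: 0.0051
grasp_force: 0.0
```

{"method": "send_rows", "body": {
  "plan": [
    [[-0.05, 0, 0, 0, 0, 0], [-0.1, 0, 0, 0, 0, 0], [-0.14, 0, 0, 0, 0, 0], [-0.17, 0, 0, 0, 0, 0], [-0.2, 0, 0, 0, 0, 0], [-0.22, 0, 0, 0, 0, 0], [-0.22, 0, 0, 0, 0, 0], [-0.22, 0, 0, 0, 0, 0]]
  ]
}}

```text
clock: 9.57
position: [0.5666, -0.108, 0.0179]
orientation: [-0.033, 0.999, -0.0, 0.001]
contact_force: [0.2, -0.1, 0.5]
opening: 0.0003
grasp_force: 0.0
```

Run:
```python
from h import *
m,p,d=inbay(-.105); rows(); dpos()
```

```text
top z 0.0535 n 30 slope [0.026 0.135] x [-0.0103  0.0092] y [-0.1084 -0.1053] rect (array([-0.0006, -0.1069]), 0.0196, 0.0022, -4.0)
at [ 0.5664 -0.108   0.0179] yaw_y 93.82 F [ 0.4 -0.1 -0.1] open 0.0004 t 9.6167
dock xy -0.0438 -0.1053
```

{"method": "send_rows", "body": {
  "plan": [
    [[-0.01, 0, 0, 0, 0, 0], [-0.02, 0, 0, 0, 0, 0], [-0.02, 0, 0, 0, 0, 0], [-0.02, 0, 0, 0, 0, 0]]
  ]
}}

```text
clock: 9.95
position: [0.5688, -0.108, 0.0176]
orientation: [-0.033, 0.999, -0.0, 0.0]
contact_force: [-0.4, -0.2, 0.4]
opening: 0.0
grasp_force: 0.3
```

{"method": "send_rows", "body": {
  "plan": [
    [[0.15, 0, 0, 0, 0, 0], [0.25, 0, -0.3, 0, 0, 0], [0.25, 0, -0.6, 0, 0, 0], [0.25, 0, -0.6, 0, 0, 0], [0.25, 0, -0.6, 0, 0, 0]]
  ],
  "hand": -1
}}

```text
clock: 10.37
position: [0.5339, -0.1108, 0.1109]
orientation: [-0.033, 0.999, -0.0, 0.004]
contact_force: [-0.7, -0.7, -0.1]
opening: 0.0303
grasp_force: 0.0
```

Run:
```python
from h import *
m,p,d=inbay(-.105); rows(); dpos(); cv2.imwrite("pics/w5.png",p[:,:,::-1])
P,dd=bot.get_image("top")
for o in packs("top",P,dd):
    if .3<o[0][0][0]<.7 and o[2]>0: print(o)
```

```text
top z 0.0534 n 684 slope [0.051 0.   ] x [-0.0337 -0.006 ] y [-0.1247 -0.0907] rect (array([-0.0197, -0.1076]), 0.0342, 0.0289, -88.9)
at [ 0.5327 -0.1103  0.109 ] yaw_y 93.83 F [-0.3  0.2 -0.2] open 0.0342 t 10.4167
dock xy -0.0776 -0.1054
((array([0.6818, 0.2764]), 0.0504, 0.0395, -73.5), 183, np.float64(0.0857), array([226., 169.]))
((array([0.5525, 0.3749]), 0.0607, 0.035, -27.1), 103, np.float64(0.0491), array([199., 205.]))
((array([0.4396, 0.3968]), 0.063, 0.0351, -9.3), 95, np.float64(0.0487), array([191., 235.]))
((array([0.4264, 0.2717]), 0.0621, 0.0351, -17.9), 98, np.float64(0.0485), array([229., 240.]))
```

View pics/w5.png

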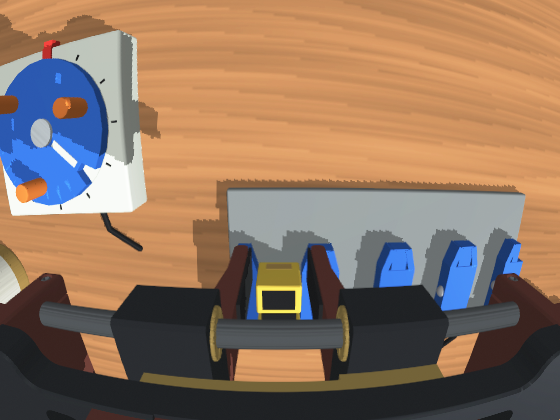

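Pack 1 is in bay y=-105, seen at (280,290). Its rear edge is near dock x -33 mm and its top has dropped to 53 mm, so it looks home. I'll recheck it from the top camera once the arm is clear. Pack D is next.

Run:
```python
from h import *
rows((.4274,.2708,.14,72.0))
```

```text
at [ 0.5317 -0.1101  0.1076] yaw_y 93.84 F [ 0.2 -0.3  0.3] open 0.0385 t 10.4667
[0.523, 2.58, -0.216, 0.0, 0.0, 0.061]
```

{"method": "send_rows", "body": {
  "plan": [
    [[0.174, 0.86, -0.072, 0, 0, 0], [0.174, 0.86, -0.072, 0, 0, 0], [0.174, 0.86, -0.072, 0, 0, 0], [0.174, 0.86, -0.072, 0, 0, 0]]
  ],
  "hand": -1
}}

```text
clock: 10.8
position: [0.4942, 0.0238, 0.1167]
orientation: [-0.037, 0.999, 0.001, -0.002]
contact_force: [-0.0, -0.5, -0.2]
opening: 0.0651
grasp_force: 0.0
```

{"method": "send_rows", "body": {
  "plan": [
    [[0.174, 0.86, -0.072, 0, 0, 0], [0.174, 0.86, -0.072, 0, 0, 0], [0.174, 0.86, -0.072, 0, 0, 0], [0.174, 0.86, -0.072, 0, 0, 0]]
  ]
}}

```text
clock: 11.13
position: [0.4596, 0.1508, 0.128]
orientation: [-0.038, 0.999, 0.001, -0.001]
contact_force: [0.4, -0.1, -0.1]
opening: 0.0873
grasp_force: 0.0
```

{"method": "send_rows", "body": {
  "plan": [
    [[0.174, 0.86, -0.072, 0, 0, 0.061], [0.174, 0.86, -0.072, 0, 0, 0.061], [0.174, 0.86, -0.072, 0, 0, 0.061], [0.174, 0.86, -0.072, 0, 0, 0.061], [0.174, 0.86, -0.072, 0, 0, 0.061], [0.174, 0.86, -0.072, 0, 0, 0.061]]
  ]
}}

```text
clock: 11.63
position: [0.4266, 0.271, 0.1386]
orientation: [0.156, 0.988, -0.001, -0.001]
contact_force: [0.2, -0.2, 0.4]
opening: 0.0879
grasp_force: 0.0
```

Run:
```python
from h import *
m=bot.camera_model("wrist"); p,d=bot.get_image("wrist")
for o in packs("wrist",p,d,m): print(o)
rows((.4274,.2705,.02,72.0))
P,dd=bot.get_image("top"); C=cloud("top",dd); q=C[...,:2]-O; X=q@UX;Y=q@UY
s=(mask(P,"y")>0)&(abs(X)<.06)&(abs(Y)<.15); uv=np.argwhere(s)[:,::-1]; w=onplane("top",uv,.054)[:,:2]-O
print(s.sum(), rect(w@np.c_[UX,UY]), np.median(C[s][:,2]))
cv2.imwrite("pics/t2.png",cv2.resize(P[165:230,250:365],None,fx=6,fy=6,interpolation=cv2.INTER_CUBIC)[:,:,::-1])
```

```text
((array([0.4201, 0.3965]), 0.0377, 0.0278, 82.0), 1125, np.float64(0.0437), array([414., 163.]))
((array([0.4256, 0.2718]), 0.0629, 0.0354, -17.9), 1592, np.float64(0.0439), array([280., 207.]))
((array([0.4568, 0.391 ]), 0.0381, 0.0278, 80.4), 900, np.float64(0.0439), array([415., 204.]))
((array([0.5327, 0.3811]), 0.0389, 0.0295, 64.3), 931, np.float64(0.0434), array([422., 274.]))
((array([0.6334, 0.3066]), 0.0093, 0.0033, 21.0), 25, np.float64(0.0241), array([369., 376.]))
at [0.4271 0.2695 0.1387] yaw_y 71.93 F [-0.4 -1.3  0.2] open 0.0878 t 11.6833
[-0.0, 0.009, 0.791, -0.0, -0.0, -0.0]
90 (array([-0.0014, -0.1046]), 0.0655, 0.0358, -0.0) 0.052359017550303255
```

View pics/t2.png

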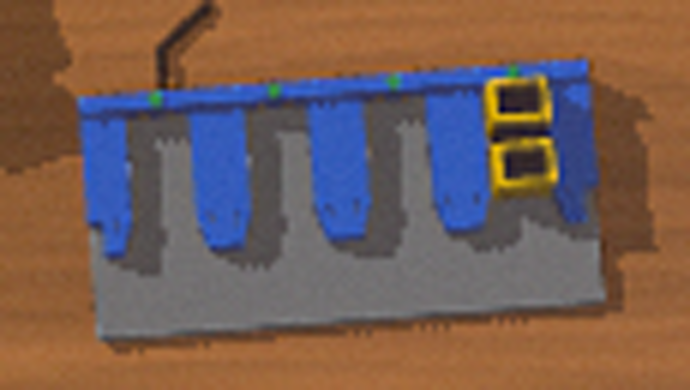

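The top crop shows the first pack square against the back stop at (520,135). Its measured centre is dock (-1.4, -104.6) mm, so it is home. I'm grasping pack D.

{"method": "send_rows", "body": {
  "plan": [
    [[0, 0.009, 0.3, 0, 0, 0], [0, 0.009, 0.6, 0, 0, 0], [0, 0.009, 0.78, 0, 0, 0], [0, 0.009, 0.79, 0, 0, 0], [0, 0.009, 0.79, 0, 0, 0]]
  ]
}}

```text
clock: 12.15
position: [0.4273, 0.2691, 0.0202]
orientation: [0.159, 0.987, -0.002, -0.001]
contact_force: [0.5, -0.1, 0.7]
opening: 0.0878
grasp_force: 0.0
```

{"method": "send_rows", "body": {
  "plan": [
    [[0, 0, 0, 0, 0, 0], [0, 0, 0, 0, 0, 0], [0, 0, 0, 0, 0, 0], [0, 0, 0, 0, 0, 0], [0, 0, 0, 0, 0, 0], [0, 0, 0, 0, 0, 0], [0, 0, 0, 0, 0, 0], [0, 0, 0, 0, 0, 0]]
  ],
  "hand": 1
}}

```text
clock: 12.82
position: [0.4279, 0.272, 0.0217]
orientation: [0.158, 0.987, 0.0, 0.0]
contact_force: [0.3, 0.3, 0.6]
opening: 0.038
grasp_force: 0.0
```

{"method": "send_rows", "body": {
  "plan": [
    [[0, 0, 0, 0, 0, 0], [0, 0, 0, 0, 0, 0], [0, 0, 0, 0, 0, 0], [0, 0, -0.2, 0, 0, 0], [0, 0, -0.4, 0, 0, 0], [0, 0, -0.53, 0, 0, 0], [0, 0, -0.53, 0, 0, 0]]
  ]
}}

```text
clock: 13.4
position: [0.4299, 0.273, 0.1043]
orientation: [0.158, 0.987, 0.002, 0.002]
contact_force: [0.4, 1.0, -1.2]
opening: 0.0361
grasp_force: 30.0
```

Run:
```python
from h import *
rows((*D(-.078,-.035),.10,93.7)); dpos()
```

```text
at [0.4299 0.273  0.1043] yaw_y 71.83 F [ 0.4  1.  -1.2] open 0.0361 t 13.4
[-1.271, -1.78, 0.023, 0.001, 0.001, -0.061]
dock xy -0.1554 0.2837
```

{"method": "send_rows", "body": {
  "plan": [
    [[-0.635, -0.89, 0, 0, 0, 0], [-0.635, -0.89, 0, 0, 0, 0], [-0.635, -0.89, 0, 0, 0, 0], [-0.635, -0.89, 0, 0, 0, 0], [-0.635, -0.89, 0, 0, 0, 0]]
  ]
}}

```text
clock: 13.82
position: [0.4779, 0.1063, 0.1003]
orientation: [0.163, 0.987, -0.002, 0.0]
contact_force: [-1.0, -0.5, -1.9]
opening: 0.0357
grasp_force: 30.0
```

{"method": "send_rows", "body": {
  "plan": [
    [[-0.635, -0.89, 0.02, 0, 0, -0.061], [-0.635, -0.89, 0.02, 0, 0, -0.061], [-0.635, -0.89, 0.02, 0, 0, -0.061], [-0.635, -0.89, 0.02, 0, 0, -0.061], [-0.635, -0.89, 0.02, 0, 0, -0.061], [-0.635, -0.89, 0.02, 0, 0, -0.061]]
  ]
}}

```text
clock: 14.32
position: [0.5255, -0.0453, 0.097]
orientation: [-0.03, 1.0, -0.001, -0.001]
contact_force: [-0.1, -0.5, -1.2]
opening: 0.036
grasp_force: 30.0
```

Run:
```python
from h import *
held(); rows((*D(-.074,-.035),.034,93.7)); dpos()
```

```text
held top z 0.119 rel TCP 0.0219 rect (array([ 0.5185, -0.0467]), 0.0549, 0.0352, 3.4) dxy [-0.007  -0.0014]
at [ 0.525  -0.0424  0.0969] yaw_y 93.59 F [-0.7  1.  -2.1] open 0.0358 t 14.3667
[-0.046, 0.015, 0.419, -0.0, -0.0, -0.0]
dock xy -0.0809 -0.0372
```

{"method": "send_rows", "body": {
  "plan": [
    [[-0.046, 0.015, 0.15, 0, 0, 0], [-0.046, 0.015, 0.3, 0, 0, 0], [-0.046, 0.015, 0.38, 0, 0, 0], [-0.046, 0.015, 0.42, 0, 0, 0], [-0.046, 0.015, 0.42, 0, 0, 0], [-0.046, 0.015, 0.42, 0, 0, 0]]
  ]
}}

```text
clock: 14.87
position: [0.5322, -0.0378, 0.0351]
orientation: [-0.034, 0.999, 0.0, -0.0]
contact_force: [-0.4, -1.1, -0.8]
opening: 0.0355
grasp_force: 30.0
```

{"method": "send_rows", "body": {
  "plan": [
    [[-0.05, 0, 0, 0, 0, 0], [-0.1, 0, 0, 0, 0, 0], [-0.15, 0, 0, 0, 0, 0], [-0.2, 0, 0, 0, 0, 0], [-0.25, 0, 0, 0, 0, 0], [-0.25, 0, 0, 0, 0, 0], [-0.25, 0, 0, 0, 0, 0]]
  ]
}}

```text
clock: 15.45
position: [0.571, -0.0369, 0.0351]
orientation: [-0.033, 0.999, -0.0, 0.001]
contact_force: [0.1, -5.1, -2.5]
opening: 0.0357
grasp_force: 30.0
```

{"method": "send_rows", "body": {
  "plan": [
    [[0, 0, 0, 0, 0, 0], [0, 0, 0, 0, 0, 0], [0, 0, 0, 0, 0, 0], [0, 0, 0, 0, 0, 0], [0, 0, 0, 0, 0, 0]]
  ],
  "hand": -0.25
}}

```text
clock: 15.87
position: [0.5701, -0.0354, 0.0352]
orientation: [-0.034, 0.999, 0.0, 0.0]
contact_force: [0.6, -0.3, 0.4]
opening: 0.055
grasp_force: 0.0
```

{"method": "send_rows", "body": {
  "plan": [
    [[0, 0, -0.15, 0, 0, 0], [0, 0, -0.35, 0, 0, 0], [0.2, 0, -0.5, 0, 0, 0], [0.42, 0, -0.5, 0, 0, 0], [0.42, 0, -0.5, 0, 0, 0], [0.42, 0, -0.5, 0, 0, 0], [0.42, 0, -0.5, 0, 0, 0]]
  ]
}}

```text
clock: 16.45
position: [0.5076, -0.0398, 0.1103]
orientation: [-0.033, 0.999, 0.0, 0.001]
contact_force: [-0.1, 0.5, 0.4]
opening: 0.055
grasp_force: 0.0
```

Run:
```python
from h import *
inbay(-.035); rows((*D(-.1,-.035),.018,93.7)); dpos()
```

```text
top z 0.0534 n 1056 slope [ 0.018 -0.003] x [-0.0702 -0.0219] y [-0.0533 -0.0185] rect (array([-0.046 , -0.0359]), 0.0484, 0.0351, 0.2)
at [ 0.5081 -0.0398  0.1101] yaw_y 93.84 F [ 1.3  0.2 -0.1] open 0.0552 t 16.5
[0.017, -0.01, 0.614, 0.0, 0.0, 0.0]
dock xy -0.0976 -0.0335
```

{"method": "send_rows", "body": {
  "plan": [
    [[0.017, -0.01, 0.2, 0, 0, 0], [0.017, -0.01, 0.25, 0, 0, 0], [0.017, -0.01, 0.25, 0, 0, 0], [0.017, -0.01, 0.25, 0, 0, 0], [0.017, -0.01, 0.4, 0, 0, 0], [0.017, -0.01, 0.55, 0, 0, 0], [0.017, -0.01, 0.61, 0, 0, 0], [0.017, -0.01, 0.61, 0, 0, 0]]
  ],
  "hand": 1
}}

```text
clock: 17.17
position: [0.5039, -0.0418, 0.0174]
orientation: [-0.033, 0.999, -0.0, -0.001]
contact_force: [-0.1, -0.1, -0.1]
opening: 0.0051
grasp_force: 0.0
```

{"method": "send_rows", "body": {
  "plan": [
    [[-0.08, 0, 0, 0, 0, 0], [-0.15, 0, 0, 0, 0, 0], [-0.2, 0, 0, 0, 0, 0], [-0.25, 0, 0, 0, 0, 0], [-0.3, 0, 0, 0, 0, 0], [-0.35, 0, 0, 0, 0, 0], [-0.37, 0, 0, 0, 0, 0], [-0.37, 0, 0, 0, 0, 0]]
  ]
}}

```text
clock: 17.83
position: [0.5619, -0.038, 0.0195]
orientation: [-0.033, 0.999, -0.0, 0.001]
contact_force: [0.3, 0.6, -1.0]
opening: 0.0005
grasp_force: 0.0
```

{"method": "send_rows", "body": {
  "plan": [
    [[-0.01, 0, 0, 0, 0, 0], [-0.02, 0, 0, 0, 0, 0], [-0.025, 0, 0, 0, 0, 0], [-0.025, 0, 0, 0, 0, 0]]
  ]
}}

```text
clock: 18.17
position: [0.5638, -0.0378, 0.0187]
orientation: [-0.033, 0.999, 0.0, 0.0]
contact_force: [-0.3, 0.5, 0.1]
opening: 0.0002
grasp_force: 0.1
```

Run:
```python
from h import *
rows(); dpos()
```

```text
at [ 0.5638 -0.0378  0.0187] yaw_y 93.82 F [-0.3  0.5  0.1] open 0.0002 t 18.1667
dock xy -0.0418 -0.0351
```

{"method": "send_rows", "body": {
  "plan": [
    [[0.2, 0, 0, 0, 0, 0], [0.25, 0, -0.3, 0, 0, 0], [0.25, 0, -0.6, 0, 0, 0], [0.25, 0, -0.8, 0, 0, 0], [0.25, 0, -0.8, 0, 0, 0], [0.25, 0, -0.8, 0, 0, 0]]
  ],
  "hand": -1
}}

```text
clock: 18.67
position: [0.528, -0.0403, 0.1409]
orientation: [-0.033, 0.999, 0.0, 0.003]
contact_force: [-0.3, 1.0, -0.8]
opening: 0.037
grasp_force: 0.0
```

Run:
```python
from h import *
inbay(-.035); dpos(); rows((.4392,.3945,.14,81.5))
P,dd=bot.get_image("top")
for o in packs("top",P,dd):
    if .3<o[0][0][0]<.7 and o[2]>0: print(o)
```

```text
top z 0.0535 n 821 slope [ 0.017 -0.008] x [-0.0336  0.0208] y [-0.0541 -0.0199] rect (array([-0.0063, -0.0371]), 0.0545, 0.0347, 0.1)
dock xy -0.0791 -0.0351
at [ 0.5266 -0.0402  0.1392] yaw_y 93.83 F [0.1 0.4 0.4] open 0.0409 t 18.7167
[0.388, 2.93, -0.005, 0.0, 0.0, 0.034]
((array([0.6806, 0.2755]), 0.0507, 0.0383, -74.3), 179, np.float64(0.0868), array([227.5, 168. ]))
((array([0.474 , 0.3858]), 0.1366, 0.044, -18.6), 198, np.float64(0.0494), array([196., 226.]))
```

Pack 2 reads the same as pack 1 did when home. The two remaining packs now merge in the top view, so one has been knocked. I'm hovering over them to re-measure.

{"method": "send_rows", "body": {
  "plan": [
    [[0.1, 0.97, -0.2, 0, 0, 0], [0.1, 0.97, -0.2, 0, 0, 0], [0.1, 0.97, -0.2, 0, 0, 0], [0.1, 0.97, -0.2, 0, 0, 0]]
  ],
  "hand": -1
}}

```text
clock: 19.1
position: [0.4999, 0.108, 0.1674]
orientation: [-0.035, 0.999, 0.0, -0.001]
contact_force: [-0.3, -0.1, 0.7]
opening: 0.0712
grasp_force: 0.0
```

{"method": "send_rows", "body": {
  "plan": [
    [[0.1, 0.97, -0.2, 0, 0, 0], [0.1, 0.97, -0.2, 0, 0, 0], [0.1, 0.97, -0.2, 0, 0, 0], [0.1, 0.97, -0.2, 0, 0, 0]]
  ]
}}

```text
clock: 19.43
position: [0.4749, 0.2527, 0.1975]
orientation: [-0.036, 0.999, 0.0, -0.001]
contact_force: [0.6, -0.2, 0.6]
opening: 0.0877
grasp_force: 0.0
```

{"method": "send_rows", "body": {
  "plan": [
    [[0.1, 0.7, 0, 0, 0, 0.03], [0.1, 0.7, 0, 0, 0, 0.03], [0.1, 0.7, 0, 0, 0, 0.03], [0.1, 0.7, 0, 0, 0, 0.03], [0.1, 0.7, 0, 0, 0, 0.03]]
  ]
}}

```text
clock: 19.85
position: [0.4535, 0.3526, 0.1963]
orientation: [0.059, 0.998, -0.001, -0.001]
contact_force: [0.0, -0.6, -0.1]
opening: 0.088
grasp_force: 0.0
```

Run:
```python
from h import *
m=bot.camera_model("wrist"); p,d=bot.get_image("wrist"); cv2.imwrite("pics/w6.png",p[:,:,::-1])
for o in packs("wrist",p,d,m): print(o)
rows()
P,dd=bot.get_image("top"); C=cloud("top",dd); q=C[...,:2]-O; X=q@UX;Y=q@UY
for y in(-.105,-.035):
    s=(mask(P,"y")>0)&(abs(X)<.06)&(abs(Y-y)<.035); w=onplane("top",np.argwhere(s)[:,::-1],.054)[:,:2]-O
    print(s.sum(), rect(w@np.c_[UX,UY]))
```

```text
((array([0.4735, 0.3843]), 0.1389, 0.0453, -17.7), 2443, np.float64(0.0439), array([311., 209.]))
((array([0.6951, 0.2583]), 0.0626, 0.0403, 86.4), 1447, np.float64(0.0814), array([235., 383.]))
((array([0.6495, 0.3124]), 0.0169, 0.0046, 18.1), 52, np.float64(0.0302), array([267., 355.]))
at [0.4545 0.3507 0.1967] yaw_y 83.05 F [-0.3  0.   0. ] open 0.0877 t 19.9
98 (array([-0.0014, -0.1046]), 0.0655, 0.0358, -0.0)
86 (array([-0.0021, -0.035 ]), 0.066, 0.0352, 0.5)
```

View pics/w6.png

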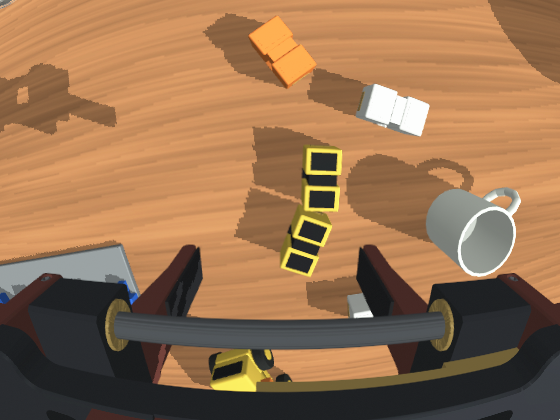

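The view shows pack C at (322,180) and the knocked pack A almost touching its end at (305,247), both upright. I split them by their halves.

Run:
```python
from h import *
m=bot.camera_model("wrist"); p,d=bot.get_image("wrist"); P=cloud("wrist",d,m)
k=((mask(p,"y")>0)&(abs(P[...,2]-.044)<.006)).astype(np.uint8)
k=cv2.morphologyEx(k,cv2.MORPH_OPEN,np.ones((2,2)))
cs,_=cv2.findContours(k,cv2.RETR_EXTERNAL,cv2.CHAIN_APPROX_NONE); H=[]
for c in cs:
    if cv2.contourArea(c)>100:
        q=onplane("wrist",c[:,0],.044,m)[:,:2]; H.append(q); print(len(c),rect(q))
np.save("H.npy",np.array(H,object),allow_pickle=True); rows()
```

```text
124 (array([0.6627, 0.2809]), 0.069, 0.0393, 66.8)
101 (array([0.5253, 0.3648]), 0.0355, 0.0269, 63.3)
104 (array([0.4918, 0.3813]), 0.0355, 0.0276, 63.3)
113 (array([0.4588, 0.3936]), 0.0364, 0.0257, 81.0)
118 (array([0.4222, 0.3991]), 0.0365, 0.0259, 83.8)
at [0.4555 0.3495 0.1975] yaw_y 82.88 F [ 0.4 -0.4 -0.8] open 0.0878 t 20.0
```

Run:
```python
from h import *
rows((.5086,.3731,.0205,63.6))
```

```text
at [0.4555 0.3495 0.1975] yaw_y 82.88 F [ 0.4 -0.4 -0.8] open 0.0878 t 20.0
[-0.333, 0.202, 1.179, -0.0, -0.0, 0.054]
```

{"method": "send_rows", "body": {
  "plan": [
    [[-0.333, 0.202, 0.4, 0, 0, 0.054], [-0.333, 0.202, 0.6, 0, 0, 0.054], [-0.333, 0.202, 0.7, 0, 0, 0.054], [-0.333, 0.202, 0.7, 0, 0, 0.054], [-0.333, 0.202, 0.7, 0, 0, 0.054], [-0.333, 0.202, 0.9, 0, 0, 0.054], [-0.333, 0.202, 1.0, 0, 0, 0.054]]
  ]
}}

```text
clock: 20.58
position: [0.5092, 0.3753, 0.05]
orientation: [0.228, 0.974, 0.001, 0.001]
contact_force: [-0.1, -0.6, -0.9]
opening: 0.0877
grasp_force: 0.0
```

{"method": "send_rows", "body": {
  "plan": [
    [[0, 0, 0.15, 0, 0, 0], [0, 0, 0.178, 0, 0, 0], [0, 0, 0.178, 0, 0, 0], [0, 0, 0.178, 0, 0, 0]]
  ]
}}

```text
clock: 20.92
position: [0.5094, 0.3759, 0.0242]
orientation: [0.228, 0.974, 0.001, 0.001]
contact_force: [-0.6, 0.1, 0.0]
opening: 0.088
grasp_force: 0.0
```

{"method": "send_rows", "body": {
  "plan": [
    [[0, 0, 0, 0, 0, 0], [0, 0, 0, 0, 0, 0], [0, 0, 0, 0, 0, 0], [0, 0, 0, 0, 0, 0], [0, 0, 0, 0, 0, 0], [0, 0, 0, 0, 0, 0], [0, 0, 0, 0, 0, 0], [0, 0, 0, 0, 0, 0]]
  ],
  "hand": 1
}}

```text
clock: 21.58
position: [0.5082, 0.3756, 0.0217]
orientation: [0.229, 0.974, -0.0, -0.0]
contact_force: [0.6, -1.1, 0.3]
opening: 0.0379
grasp_force: 0.3
```

{"method": "send_rows", "body": {
  "plan": [
    [[0, 0, 0, 0, 0, 0], [0, 0, 0, 0, 0, 0], [0, 0, 0, 0, 0, 0], [0, 0, -0.2, 0, 0, 0], [0, 0, -0.4, 0, 0, 0], [0, 0, -0.53, 0, 0, 0], [0, 0, -0.53, 0, 0, 0]]
  ]
}}

```text
clock: 22.17
position: [0.5107, 0.3774, 0.1055]
orientation: [0.229, 0.973, 0.003, 0.002]
contact_force: [1.1, -0.8, -1.3]
opening: 0.0358
grasp_force: 30.0
```

Run:
```python
from h import *
rows((*D(-.076,.035),.10,93.7)); dpos()
```

```text
at [0.5107 0.3774 0.1055] yaw_y 63.55 F [ 1.1 -0.8 -1.3] open 0.0358 t 22.1667
[-1.118, -2.031, 0.026, 0.001, 0.001, -0.084]
dock xy -0.068 0.3827
```

{"method": "send_rows", "body": {
  "plan": [
    [[-0.373, -0.677, 0.01, 0, 0, 0], [-0.373, -0.677, 0.01, 0, 0, 0], [-0.373, -0.677, 0.01, 0, 0, 0], [-0.373, -0.677, 0.01, 0, 0, 0]]
  ]
}}

```text
clock: 22.5
position: [0.5132, 0.2502, 0.0984]
orientation: [0.233, 0.972, -0.003, -0.0]
contact_force: [-0.8, -0.3, -2.3]
opening: 0.0359
grasp_force: 30.0
```

{"method": "send_rows", "body": {
  "plan": [
    [[-0.373, -0.677, 0.01, 0, 0, 0], [-0.373, -0.677, 0.01, 0, 0, 0], [-0.373, -0.677, 0.01, 0, 0, 0], [-0.373, -0.677, 0.01, 0, 0, 0]]
  ]
}}

```text
clock: 22.83
position: [0.5175, 0.1353, 0.0972]
orientation: [0.233, 0.972, -0.002, -0.0]
contact_force: [-0.2, -0.9, -3.3]
opening: 0.0356
grasp_force: 30.0
```

{"method": "send_rows", "body": {
  "plan": [
    [[-0.373, -0.677, 0, 0, 0, -0.084], [-0.373, -0.677, 0, 0, 0, -0.084], [-0.373, -0.677, 0, 0, 0, -0.084], [-0.373, -0.677, 0, 0, 0, -0.084], [-0.373, -0.677, 0, 0, 0, -0.084], [-0.373, -0.677, 0, 0, 0, -0.084], [-0.373, -0.677, 0, 0, 0, -0.084]]
  ]
}}

```text
clock: 23.42
position: [0.5227, 0.0286, 0.0976]
orientation: [-0.033, 0.999, 0.0, -0.001]
contact_force: [0.9, 0.8, -1.0]
opening: 0.0355
grasp_force: 30.0
```

Run:
```python
from h import *
held(); rows((*D(-.074,.035),.034,93.7)); dpos()
```

```text
held top z 0.1194 rel TCP 0.0218 rect (array([0.5167, 0.0272]), 0.0531, 0.0352, 3.6) dxy [-0.006  -0.0014]
at [0.5227 0.0288 0.0977] yaw_y 93.77 F [-0.2 -0.2 -1.9] open 0.0355 t 23.4667
[-0.031, 0.006, 0.424, 0.0, -0.0, 0.0]
dock xy -0.0786 0.0341
```

{"method": "send_rows", "body": {
  "plan": [
    [[-0.031, 0.006, 0.15, 0, 0, 0], [-0.031, 0.006, 0.3, 0, 0, 0], [-0.031, 0.006, 0.38, 0, 0, 0], [-0.031, 0.006, 0.42, 0, 0, 0], [-0.031, 0.006, 0.42, 0, 0, 0], [-0.031, 0.006, 0.42, 0, 0, 0]]
  ]
}}

```text
clock: 23.97
position: [0.5277, 0.0298, 0.0354]
orientation: [-0.033, 0.999, -0.0, -0.0]
contact_force: [1.1, -0.9, -1.2]
opening: 0.0359
grasp_force: 30.0
```

{"method": "send_rows", "body": {
  "plan": [
    [[-0.05, 0, 0, 0, 0, 0], [-0.1, 0, 0, 0, 0, 0], [-0.15, 0, 0, 0, 0, 0], [-0.2, 0, 0, 0, 0, 0], [-0.25, 0, 0, 0, 0, 0], [-0.25, 0, 0, 0, 0, 0], [-0.25, 0, 0, 0, 0, 0]]
  ]
}}

```text
clock: 24.55
position: [0.5652, 0.0313, 0.0351]
orientation: [-0.033, 0.999, -0.0, -0.0]
contact_force: [0.3, -1.4, -3.7]
opening: 0.036
grasp_force: 30.0
```

{"method": "send_rows", "body": {
  "plan": [
    [[0, 0, 0, 0, 0, 0], [0, 0, 0, 0, 0, 0], [0, 0, 0, 0, 0, 0], [0, 0, 0, 0, 0, 0], [0, 0, 0, 0, 0, 0]]
  ],
  "hand": -0.25
}}

```text
clock: 24.97
position: [0.5652, 0.0321, 0.0355]
orientation: [-0.033, 0.999, 0.0, 0.0]
contact_force: [-0.3, 0.3, -0.3]
opening: 0.0548
grasp_force: 0.0
```

{"method": "send_rows", "body": {
  "plan": [
    [[0, 0, -0.15, 0, 0, 0], [0, 0, -0.35, 0, 0, 0], [0.2, 0, -0.5, 0, 0, 0], [0.42, 0, -0.5, 0, 0, 0], [0.42, 0, -0.5, 0, 0, 0], [0.42, 0, -0.5, 0, 0, 0], [0.42, 0, -0.5, 0, 0, 0]]
  ]
}}

```text
clock: 25.55
position: [0.5029, 0.028, 0.1106]
orientation: [-0.033, 0.999, 0.0, 0.001]
contact_force: [-0.4, 0.9, -0.6]
opening: 0.0546
grasp_force: 0.0
```

Run:
```python
from h import *
inbay(.035); rows((*D(-.1,.035),.018,93.7)); dpos()
```

```text
top z 0.0535 n 1018 slope [0.018 0.001] x [-0.0696 -0.022 ] y [0.0153 0.0493] rect (array([-0.0458,  0.0327]), 0.0477, 0.035, 0.1)
at [0.5033 0.028  0.1104] yaw_y 93.83 F [ 0.3  0.2 -0. ] open 0.0547 t 25.6
[0.014, 0.003, 0.616, 0.0, 0.0, 0.0]
dock xy -0.098 0.0345
```

{"method": "send_rows", "body": {
  "plan": [
    [[0.014, 0.003, 0.2, 0, 0, 0], [0.014, 0.003, 0.25, 0, 0, 0], [0.014, 0.003, 0.25, 0, 0, 0], [0.014, 0.003, 0.25, 0, 0, 0], [0.014, 0.003, 0.4, 0, 0, 0], [0.014, 0.003, 0.55, 0, 0, 0], [0.014, 0.003, 0.61, 0, 0, 0], [0.014, 0.003, 0.61, 0, 0, 0]]
  ],
  "hand": 1
}}

```text
clock: 26.27
position: [0.4993, 0.0278, 0.0177]
orientation: [-0.033, 0.999, -0.0, -0.001]
contact_force: [-0.0, 0.3, 0.2]
opening: 0.005
grasp_force: 0.0
```

{"method": "send_rows", "body": {
  "plan": [
    [[-0.08, 0, 0, 0, 0, 0], [-0.15, 0, 0, 0, 0, 0], [-0.2, 0, 0, 0, 0, 0], [-0.25, 0, 0, 0, 0, 0], [-0.3, 0, 0, 0, 0, 0], [-0.35, 0, 0, 0, 0, 0], [-0.37, 0, 0, 0, 0, 0], [-0.37, 0, 0, 0, 0, 0]]
  ]
}}

```text
clock: 26.93
position: [0.5572, 0.0318, 0.0197]
orientation: [-0.033, 0.999, 0.0, 0.001]
contact_force: [0.1, 0.5, 0.4]
opening: 0.0004
grasp_force: 0.0
```

{"method": "send_rows", "body": {
  "plan": [
    [[-0.01, 0, 0, 0, 0, 0], [-0.02, 0, 0, 0, 0, 0], [-0.025, 0, 0, 0, 0, 0], [-0.025, 0, 0, 0, 0, 0]]
  ]
}}

```text
clock: 27.27
position: [0.5594, 0.0319, 0.0189]
orientation: [-0.033, 0.999, 0.0, 0.0]
contact_force: [0.4, -0.5, 0.9]
opening: 0.0001
grasp_force: 0.3
```

Run:
```python
from h import *
rows(); dpos()
```

```text
at [0.5594 0.0319 0.0189] yaw_y 93.81 F [ 0.4 -0.5  0.9] open 0.0001 t 27.2667
dock xy -0.0418 0.0348
```

{"method": "send_rows", "body": {
  "plan": [
    [[0.2, 0, 0, 0, 0, 0], [0.25, 0, -0.3, 0, 0, 0], [0.25, 0, -0.6, 0, 0, 0], [0.25, 0, -0.8, 0, 0, 0], [0.25, 0, -0.8, 0, 0, 0], [0.25, 0, -0.8, 0, 0, 0]]
  ],
  "hand": -1
}}

```text
clock: 27.77
position: [0.5237, 0.0298, 0.1413]
orientation: [-0.033, 0.999, 0.001, 0.003]
contact_force: [-0.5, -0.8, -0.7]
opening: 0.037
grasp_force: 0.0
```

Run:
```python
from h import *
inbay(.035); dpos(); rows((.4405,.3964,.14,81.5))
P,dd=bot.get_image("top")
for o in packs("top",P,dd):
    if .3<o[0][0][0]<.7 and o[2]>0: print(o)
```

```text
top z 0.0535 n 803 slope [ 0.016 -0.001] x [-0.0331  0.0214] y [0.0152 0.0499] rect (array([-0.0058,  0.0326]), 0.0546, 0.0349, 0.2)
dock xy -0.0789 0.035
at [0.5223 0.0297 0.1396] yaw_y 93.82 F [-0.1  0.3 -0.2] open 0.041 t 27.8167
[0.381, 2.476, -0.002, 0.0, 0.0, 0.034]
((array([0.6817, 0.2754]), 0.0499, 0.04, -71.5), 174, np.float64(0.0868), array([227., 168.]))
((array([ 0.6124, -0.1059]), 0.0627, 0.0346, 3.8), 96, np.float64(0.0579), array([336., 188.]))
((array([0.4409, 0.3966]), 0.0606, 0.0348, -8.3), 89, np.float64(0.0489), array([192., 235.]))
```

{"method": "send_rows", "body": {
  "plan": [
    [[0.127, 0.825, 0, 0, 0, 0], [0.127, 0.825, 0, 0, 0, 0], [0.127, 0.825, 0, 0, 0, 0], [0.127, 0.825, 0, 0, 0, 0]]
  ],
  "hand": -1
}}

```text
clock: 28.2
position: [0.4914, 0.1605, 0.1371]
orientation: [-0.039, 0.999, 0.001, -0.002]
contact_force: [-0.3, 0.6, -0.0]
opening: 0.0715
grasp_force: 0.0
```

{"method": "send_rows", "body": {
  "plan": [
    [[0.127, 0.825, 0, 0, 0, 0], [0.127, 0.825, 0, 0, 0, 0], [0.127, 0.825, 0, 0, 0, 0], [0.127, 0.825, 0, 0, 0, 0]]
  ]
}}

```text
clock: 28.53
position: [0.4635, 0.2829, 0.1372]
orientation: [-0.039, 0.999, 0.002, -0.001]
contact_force: [-0.6, 0.9, 0.6]
opening: 0.0875
grasp_force: 0.0
```

{"method": "send_rows", "body": {
  "plan": [
    [[0.127, 0.825, 0, 0, 0, 0.034], [0.127, 0.825, 0, 0, 0, 0.034], [0.127, 0.825, 0, 0, 0, 0.034], [0.127, 0.825, 0, 0, 0, 0.034], [0.127, 0.825, 0, 0, 0, 0.034], [0.127, 0.825, 0, 0, 0, 0.034]]
  ]
}}

```text
clock: 29.03
position: [0.4398, 0.3947, 0.1372]
orientation: [0.073, 0.997, -0.001, -0.001]
contact_force: [0.5, 0.4, -0.3]
opening: 0.0876
grasp_force: 0.0
```

Run:
```python
from h import *
m=bot.camera_model("wrist"); p,d=bot.get_image("wrist")
for o in packs("wrist",p,d,m): print(o)
rows((.4403,.3964,.0205,81.5))
P,dd=bot.get_image("top"); C=cloud("top",dd); q=C[...,:2]-O; X=q@UX;Y=q@UY
for y in(-.105,-.035,.035):
    s=(mask(P,"y")>0)&(abs(X)<.06)&(abs(Y-y)<.035); w=onplane("top",np.argwhere(s)[:,::-1],.054)[:,:2]-O
    print(s.sum(), rect(w@np.c_[UX,UY]))
```

```text
((array([0.4386, 0.3963]), 0.0635, 0.035, -8.3), 1620, np.float64(0.0439), array([282., 207.]))
((array([0.6285, 0.2909]), 0.0129, 0.0052, 87.6), 27, np.float64(0.0276), array([215., 388.]))
((array([0.631, 0.318]), 0.0069, 0.0059, -4.3), 27, np.float64(0.0213), array([237., 389.]))
at [0.4403 0.3938 0.1375] yaw_y 81.49 F [ 0.5 -0.8 -0.5] open 0.0881 t 29.0833
[0.002, 0.019, 0.78, -0.0, -0.0, -0.0]
94 (array([-0.0032, -0.1044]), 0.069, 0.0361, -0.0)
88 (array([-0.0021, -0.035 ]), 0.0653, 0.0356, 1.6)
89 (array([-0.0025,  0.0344]), 0.0666, 0.0346, 0.4)
```

{"method": "send_rows", "body": {
  "plan": [
    [[0, 0.015, 0.3, 0, 0, 0], [0, 0.015, 0.6, 0, 0, 0], [0, 0.015, 0.77, 0, 0, 0], [0, 0.015, 0.78, 0, 0, 0], [0, 0.015, 0.78, 0, 0, 0]]
  ]
}}

```text
clock: 29.55
position: [0.4402, 0.3957, 0.0206]
orientation: [0.075, 0.997, -0.002, -0.001]
contact_force: [0.4, -0.1, 0.1]
opening: 0.0873
grasp_force: 0.0
```

{"method": "send_rows", "body": {
  "plan": [
    [[0, 0, 0, 0, 0, 0], [0, 0, 0, 0, 0, 0], [0, 0, 0, 0, 0, 0], [0, 0, 0, 0, 0, 0], [0, 0, 0, 0, 0, 0], [0, 0, 0, 0, 0, 0], [0, 0, 0, 0, 0, 0], [0, 0, 0, 0, 0, 0]]
  ],
  "hand": 1
}}

```text
clock: 30.22
position: [0.4403, 0.3983, 0.0219]
orientation: [0.073, 0.997, 0.0, 0.0]
contact_force: [-0.2, -0.8, 0.4]
opening: 0.0378
grasp_force: 0.5
```

{"method": "send_rows", "body": {
  "plan": [
    [[0, 0, 0, 0, 0, 0], [0, 0, 0, 0, 0, 0], [0, 0, 0, 0, 0, 0], [0, 0, -0.2, 0, 0, 0], [0, 0, -0.4, 0, 0, 0], [0, 0, -0.53, 0, 0, 0], [0, 0, -0.53, 0, 0, 0]]
  ]
}}

```text
clock: 30.8
position: [0.4424, 0.4002, 0.1053]
orientation: [0.074, 0.997, 0.003, 0.002]
contact_force: [0.3, -0.2, -0.3]
opening: 0.0359
grasp_force: 30.0
```

Run:
```python
from h import *
rows((*D(-.076,.105),.10,93.7)); dpos()
```

```text
at [0.4424 0.4002 0.1053] yaw_y 81.55 F [ 0.3 -0.2 -0.3] open 0.0359 t 30.8
[-0.81, -1.905, 0.027, 0.001, 0.001, -0.034]
dock xy -0.1347 0.4098
```

{"method": "send_rows", "body": {
  "plan": [
    [[-0.405, -0.953, 0.013, 0, 0, 0], [-0.405, -0.953, 0.013, 0, 0, 0], [-0.405, -0.953, 0.013, 0, 0, 0], [-0.405, -0.953, 0.013, 0, 0, 0], [-0.405, -0.953, 0.013, 0, 0, 0]]
  ]
}}

```text
clock: 31.22
position: [0.4807, 0.2392, 0.0981]
orientation: [0.078, 0.997, -0.003, -0.0]
contact_force: [-0.2, -0.2, -0.5]
opening: 0.0358
grasp_force: 30.0
```

{"method": "send_rows", "body": {
  "plan": [
    [[-0.405, -0.953, 0.01, 0, 0, -0.034], [-0.405, -0.953, 0.01, 0, 0, -0.034], [-0.405, -0.953, 0.01, 0, 0, -0.034], [-0.405, -0.953, 0.01, 0, 0, -0.034], [-0.405, -0.953, 0.01, 0, 0, -0.034], [-0.405, -0.953, 0.01, 0, 0, -0.034]]
  ]
}}

```text
clock: 31.72
position: [0.5185, 0.0954, 0.0969]
orientation: [-0.031, 1.0, -0.0, -0.001]
contact_force: [0.1, 0.4, -1.7]
opening: 0.0357
grasp_force: 30.0
```

Run:
```python
from h import *
held(); rows((*D(-.074,.105),.034,93.7)); dpos()
```

```text
held top z 0.1186 rel TCP 0.0217 rect (array([0.5119, 0.094 ]), 0.0545, 0.0353, 3.5) dxy [-0.0066 -0.0014]
at [0.5182 0.0976 0.097 ] yaw_y 93.73 F [ 0.1  0.4 -1.8] open 0.0359 t 31.7667
[-0.032, 0.014, 0.42, 0.0, -0.0, 0.0]
dock xy -0.0786 0.103
```

{"method": "send_rows", "body": {
  "plan": [
    [[-0.032, 0.012, 0.15, 0, 0, 0], [-0.032, 0.012, 0.3, 0, 0, 0], [-0.032, 0.012, 0.38, 0, 0, 0], [-0.032, 0.012, 0.416, 0, 0, 0], [-0.032, 0.012, 0.416, 0, 0, 0], [-0.032, 0.012, 0.416, 0, 0, 0]]
  ]
}}

```text
clock: 32.27
position: [0.5232, 0.101, 0.0355]
orientation: [-0.034, 0.999, 0.0, -0.0]
contact_force: [0.4, -0.7, -1.0]
opening: 0.0351
grasp_force: 30.0
```

{"method": "send_rows", "body": {
  "plan": [
    [[-0.05, 0, 0, 0, 0, 0], [-0.1, 0, 0, 0, 0, 0], [-0.15, 0, 0, 0, 0, 0], [-0.2, 0, 0, 0, 0, 0], [-0.25, 0, 0, 0, 0, 0], [-0.25, 0, 0, 0, 0, 0], [-0.25, 0, 0, 0, 0, 0]]
  ]
}}

```text
clock: 32.85
position: [0.5611, 0.102, 0.0353]
orientation: [-0.033, 0.999, -0.0, 0.0]
contact_force: [0.3, 0.1, -0.8]
opening: 0.0356
grasp_force: 30.0
```

{"method": "send_rows", "body": {
  "plan": [
    [[0, 0, 0, 0, 0, 0], [0, 0, 0, 0, 0, 0], [0, 0, 0, 0, 0, 0], [0, 0, 0, 0, 0, 0], [0, 0, 0, 0, 0, 0]]
  ],
  "hand": -0.25
}}

```text
clock: 33.27
position: [0.5608, 0.1025, 0.0357]
orientation: [-0.033, 0.999, 0.0, 0.0]
contact_force: [-0.1, -0.0, -0.0]
opening: 0.0548
grasp_force: 0.0
```

{"method": "send_rows", "body": {
  "plan": [
    [[0, 0, -0.15, 0, 0, 0], [0, 0, -0.35, 0, 0, 0], [0.2, 0, -0.5, 0, 0, 0], [0.42, 0, -0.5, 0, 0, 0], [0.42, 0, -0.5, 0, 0, 0], [0.42, 0, -0.5, 0, 0, 0], [0.42, 0, -0.5, 0, 0, 0]]
  ]
}}

```text
clock: 33.85
position: [0.4986, 0.0983, 0.1107]
orientation: [-0.033, 0.999, 0.0, 0.001]
contact_force: [1.0, 0.1, -0.6]
opening: 0.0547
grasp_force: 0.0
```

Run:
```python
from h import *
inbay(.105); rows((*D(-.1,.105),.018,93.7)); dpos()
```

```text
top z 0.0535 n 1068 slope [0.02  0.002] x [-0.0702 -0.0217] y [0.0864 0.1208] rect (array([-0.0459,  0.1036]), 0.0486, 0.0349, 0.3)
at [0.4989 0.0983 0.1106] yaw_y 93.81 F [ 0.1 -0.1 -0.1] open 0.0552 t 33.9
[0.015, 0.0, 0.617, 0.0, 0.0, 0.0]
dock xy -0.0978 0.1049
```

{"method": "send_rows", "body": {
  "plan": [
    [[0.015, 0, 0.2, 0, 0, 0], [0.015, 0, 0.25, 0, 0, 0], [0.015, 0, 0.25, 0, 0, 0], [0.015, 0, 0.25, 0, 0, 0], [0.015, 0, 0.4, 0, 0, 0], [0.015, 0, 0.55, 0, 0, 0], [0.015, 0, 0.61, 0, 0, 0], [0.015, 0, 0.61, 0, 0, 0]]
  ],
  "hand": 1
}}

```text
clock: 34.57
position: [0.4949, 0.0977, 0.0179]
orientation: [-0.033, 0.999, -0.0, -0.001]
contact_force: [-0.9, 0.3, 1.1]
opening: 0.0052
grasp_force: 0.0
```

{"method": "send_rows", "body": {
  "plan": [
    [[-0.08, 0, 0, 0, 0, 0], [-0.15, 0, 0, 0, 0, 0], [-0.2, 0, 0, 0, 0, 0], [-0.25, 0, 0, 0, 0, 0], [-0.3, 0, 0, 0, 0, 0], [-0.35, 0, 0, 0, 0, 0], [-0.37, 0, 0, 0, 0, 0], [-0.37, 0, 0, 0, 0, 0]]
  ]
}}

```text
clock: 35.23
position: [0.553, 0.1019, 0.02]
orientation: [-0.033, 0.999, 0.0, 0.001]
contact_force: [-0.9, 0.4, 0.2]
opening: 0.0005
grasp_force: 0.0
```

{"method": "send_rows", "body": {
  "plan": [
    [[-0.01, 0, 0, 0, 0, 0], [-0.02, 0, 0, 0, 0, 0], [-0.025, 0, 0, 0, 0, 0], [-0.025, 0, 0, 0, 0, 0]]
  ]
}}

```text
clock: 35.57
position: [0.5549, 0.102, 0.0191]
orientation: [-0.033, 0.999, 0.0, 0.0]
contact_force: [-0.3, -0.2, 0.6]
opening: 0.0006
grasp_force: 0.1
```

Run:
```python
from h import *
rows(); dpos()
```

```text
at [0.5549 0.102  0.0191] yaw_y 93.82 F [-0.3 -0.2  0.6] open 0.0006 t 35.5667
dock xy -0.0417 0.105
```

{"method": "send_rows", "body": {
  "plan": [
    [[0.2, 0, 0, 0, 0, 0], [0.25, 0, -0.3, 0, 0, 0], [0.25, 0, -0.6, 0, 0, 0], [0.25, 0, -0.8, 0, 0, 0], [0.25, 0, -0.8, 0, 0, 0], [0.25, 0, -0.8, 0, 0, 0]]
  ]
}}

```text
clock: 36.07
position: [0.5191, 0.0999, 0.1415]
orientation: [-0.033, 0.999, 0.001, 0.003]
contact_force: [0.4, -0.2, -0.5]
opening: 0.0007
grasp_force: 0.0
```

Run:
```python
from h import *
inbay(.105); dpos(); rows((.40,-.20,.2,93.7))
```

```text
top z 0.0519 n 7 slope [-0.777 -3.724] x [-0.0332 -0.0284] y [0.0856 0.0874] rect (array([-0.0308,  0.0865]), 0.0052, 0.0008, -17.8)
dock xy -0.079 0.105
at [0.5177 0.0996 0.1397] yaw_y 93.82 F [ 0.2 -0.3 -1.1] open 0.0006 t 36.1167
[0.915, -1.941, -0.405, 0.0, 0.0, 0.0]
```

{"method": "send_rows", "body": {
  "plan": [
    [[0.165, -0.88, -0.178, 0, 0, 0], [0.165, -0.88, -0.178, 0, 0, 0], [0.165, -0.88, -0.178, 0, 0, 0], [0.165, -0.88, -0.178, 0, 0, 0]]
  ]
}}

```text
clock: 36.45
position: [0.4996, -0.0406, 0.1651]
orientation: [-0.03, 1.0, -0.001, -0.001]
contact_force: [-0.1, -0.7, -0.5]
opening: 0.0004
grasp_force: 0.0
```

{"method": "send_rows", "body": {
  "plan": [
    [[0.165, -0.88, -0.178, 0, 0, 0], [0.165, -0.88, -0.178, 0, 0, 0], [0.165, -0.88, -0.178, 0, 0, 0], [0.165, -0.88, -0.178, 0, 0, 0]]
  ]
}}

```text
clock: 36.78
position: [0.4836, -0.1738, 0.1922]
orientation: [-0.03, 1.0, -0.001, -0.001]
contact_force: [0.8, -0.7, 0.1]
opening: 0.0005
grasp_force: 0.0
```

{"method": "send_rows", "body": {
  "plan": [
    [[0.165, -0.88, -0.178, 0, 0, 0], [0.165, -0.88, -0.178, 0, 0, 0], [0.165, -0.88, -0.178, 0, 0, 0], [0.165, -0.88, -0.178, 0, 0, 0], [0.165, -0.88, -0.178, 0, 0, 0]]
  ]
}}

```text
clock: 37.2
position: [0.4681, -0.3045, 0.2183]
orientation: [-0.03, 1.0, -0.001, -0.001]
contact_force: [-0.4, 0.1, 0.6]
opening: 0.0005
grasp_force: 0.0
```

```bash
cat >> h.py <<'E'
def dial(n,p,d,m=None):
    P=cloud(n,d,m); near=(np.hypot(P[...,0]-.462,P[...,1]+.316)<.075)&(d>0)
    b=(mask(p,"b")>0)&near&(abs(P[...,2]-.048)<.007)
    q=onplane(n,np.argwhere(b)[:,::-1],.048,m)[:,:2].astype(np.float32); c,r=cv2.minEnclosingCircle(q); h=cv2.fitEllipse(cv2.convexHull(q)) 
    print(n,"dial c",np.round(c,4),"r",round(r,4),"ell",np.round(h[0],4),np.round(h[1],4)); c=np.array(h[0])
    k=((mask(p,"o")>0)&near&(P[...,2]>.072)).astype(np.uint8); N,L,s,_=cv2.connectedComponentsWithStats(k)
    for i in range(1,N):
        if s[i,4]>5:
            w=onplane(n,np.argwhere(L==i)[:,::-1],.076,m)[:,:2]; v=(w.min(0)+w.max(0))/2; e=v-c
            print(" peg",v.round(4),s[i,4],"r",np.hypot(*e).round(4),"ang",np.degrees(np.arctan2(e[1],e[0])).round(1))
    hs=cv2.cvtColor(p,cv2.COLOR_RGB2HSV); w=(hs[...,1]<60)&(hs[...,2]>150)&(abs(P[...,2]-.048)<.008)
    r=np.hypot(P[...,0]-c[0],P[...,1]-c[1]); w&=(r>.03)&(r<.06); e=onplane(n,np.argwhere(w)[:,::-1],.048,m)[:,:2]-c
    if len(e): e=np.median(e,axis=0); print(" notch line ang",np.degrees(np.arctan2(e[1],e[0])).round(1),"n",w.sum())
    h2=hs[...,0]; rd=((h2>172)|(h2<4))&(hs[...,1]>150)&(hs[...,2]>80)&(np.hypot(P[...,0]-.462,P[...,1]+.316)<.12)&(P[...,2]>.0)&(P[...,2]<.07)
    if rd.sum(): e=np.median(P[rd][:,:2],axis=0)-c; print(" red",np.median(P[rd],axis=0).round(4),"ang",np.degrees(np.arctan2(e[1],e[0])).round(1),"r",np.hypot(*e).round(4),rd.sum())
E
python3 - <<'E'
from h import *
m=bot.camera_model("wrist"); p,d=bot.get_image("wrist"); cv2.imwrite("pics/w7.png",p[:,:,::-1])
dial("wrist",p,d,m); rows()
P,D_=bot.get_image("top"); dial("top",np.load("top0c.npy"),np.load("top0.npy"))
C=cloud("top",D_); q=C[...,:2]-O; X=q@UX;Y=q@UY
for y in(-.105,-.035,.035,.105):
    s=(mask(P,"y")>0)&(abs(X)<.06)&(abs(Y-y)<.035); w=onplane("top",np.argwhere(s)[:,::-1],.054)[:,:2]-O
    print(s.sum(), rect(w@np.c_[UX,UY]) if s.sum()>5 else "")
E
```

```text
wrist dial c [ 0.4663 -0.3136] r 0.0624 ell [ 0.4663 -0.3136] [0.1238 0.1244]
 peg [ 0.4332 -0.3476] 11 r 0.0473 ang -134.2
 peg [ 0.4439 -0.2738] 17 r 0.0457 ang 119.3
 peg [ 0.5052 -0.316 ] 10 r 0.039 ang -3.4
 notch line ang 53.9 n 78
 red [ 0.3938 -0.3203  0.0366] ang -174.8 r 0.0728 153
at [ 0.4688 -0.3015  0.2178] yaw_y 93.63 F [ 0.1 -0.3 -0.4] open 0.0006 t 37.25
top dial c [ 0.4655 -0.3114] r 0.0623 ell [ 0.4659 -0.3117] [0.1213 0.1235]
 peg [ 0.5114 -0.3148] 9 r 0.0456 ang -3.9
 peg [ 0.4453 -0.2683] 7 r 0.048 ang 115.4
 peg [ 0.4377 -0.3471] 12 r 0.0452 ang -128.5
 notch line ang 50.7 n 9
 red [ 0.3927 -0.3187  0.0381] ang -174.5 r 0.0735 13
96 (array([-0.0021, -0.1049]), 0.0669, 0.0363, 0.2)
94 (array([-0.0032, -0.0348]), 0.068, 0.0355, 0.5)
95 (array([-0.0032,  0.0354]), 0.0671, 0.0347, -4.3)
89 (array([-0.0009,  0.1047]), 0.0658, 0.0332, 1.1)
```

View pics/w7.png

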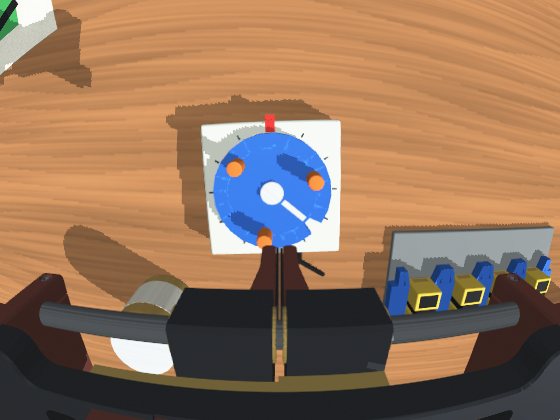

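All four packs are in the dock: yellow tops at (428,300), (471,293), (518,290) and (543,283). The dial is at (272,190), with its notch at (305,222), about 53° in world terms. The red mark at (270,122) is at about -175°, so the dial must turn about +132°. I'll push the peg at -7° counter-clockwise along the arc.

```bash
cat >> h.py <<'E'
CD=np.array([.4662,-.3128])
def arc(a0,a1,n,z=.058,r=.047):
    t,R_,_=tool(); start=np.r_[CD+r*np.array([np.cos(np.radians(a0)),np.sin(np.radians(a0))]),z]
    for a in np.linspace(a0,a1,n+1)[1:]:
        e=np.r_[CD+r*np.array([np.cos(np.radians(a)),np.sin(np.radians(a))]),z]-start; print(round(a,1),(R_.inv().apply(e)/.15).round(3).tolist())
E
python3 - <<'E'
from h import *
a=np.radians(-50); rows((*(CD+.047*np.array([np.cos(a),np.sin(a)])),.12,None),(*(CD+.047*np.array([np.cos(a),np.sin(a)])),.058,None))
arc(-50,20,7); print(); arc(20,75,6)
E
```

```text
at [ 0.4693 -0.2995  0.2175] yaw_y 93.8 F [-0.7  0.8 -0.5] open 0.0006 t 37.3
[-0.16, -0.341, 0.649, 0.0, 0.0, 0.0]
[-0.161, -0.342, 1.062, 0.0, 0.0, 0.0]
-40.0 [-0.041, 0.036, -0.0]
-30.0 [-0.075, 0.079, -0.0]
-20.0 [-0.102, 0.126, -0.0]
-10.0 [-0.119, 0.178, 0.0]
0.0 [-0.128, 0.232, 0.0]
10.0 [-0.126, 0.287, 0.0]
20.0 [-0.116, 0.34, 0.0]

29.2 [0.018, 0.047, 0.0]
38.3 [0.043, 0.09, 0.0]
47.5 [0.074, 0.129, 0.0]
56.7 [0.112, 0.162, 0.001]
65.8 [0.154, 0.189, 0.001]
75.0 [0.2, 0.209, 0.001]
```

{"method": "send_rows", "body": {
  "plan": [
    [[-0.16, -0.34, 0.3, 0, 0, 0], [-0.16, -0.34, 0.6, 0, 0, 0], [-0.16, -0.34, 0.65, 0, 0, 0], [-0.16, -0.34, 0.65, 0, 0, 0], [-0.16, -0.34, 0.85, 0, 0, 0], [-0.16, -0.34, 1.0, 0, 0, 0], [-0.16, -0.34, 1.0, 0, 0, 0]]
  ]
}}

```text
clock: 37.88
position: [0.4953, -0.3455, 0.0657]
orientation: [-0.035, 0.999, 0.003, -0.003]
contact_force: [-0.4, 0.4, -0.4]
opening: 0.0006
grasp_force: 0.0
```

{"method": "send_rows", "body": {
  "plan": [
    [[0, 0, 0.06, 0, 0, 0], [0, 0, 0.06, 0, 0, 0], [-0.04, 0.036, 0.06, 0, 0, 0], [-0.075, 0.08, 0.06, 0, 0, 0], [-0.102, 0.126, 0.06, 0, 0, 0], [-0.12, 0.178, 0.06, 0, 0, 0], [-0.128, 0.232, 0.06, 0, 0, 0], [-0.128, 0.232, 0.06, 0, 0, 0]]
  ]
}}

```text
clock: 38.55
position: [0.5144, -0.3126, 0.0607]
orientation: [-0.034, 0.999, -0.0, 0.0]
contact_force: [-0.1, -1.1, 0.3]
opening: 0.0004
grasp_force: 0.3
```

Run:
```python
from h import *
rows(); p=tool()[0][:2]-CD; print(np.hypot(*p),np.degrees(np.arctan2(p[1],p[0])))
m=bot.camera_model("wrist"); p,d=bot.get_image("wrist"); dial("wrist",p,d,m); arc(0,75,8)
```

```text
at [ 0.5144 -0.3126  0.0607] yaw_y 93.9 F [-0.1 -1.1  0.3] open 0.0004 t 38.55
0.048174507008822746 0.18501800337748678
wrist dial c [ 0.4664 -0.3137] r 0.0624 ell [ 0.4663 -0.3137] [0.1241 0.1243]
 peg [ 0.4262 -0.2908] 14 r 0.0462 ang 150.3
 peg [ 0.4236 -0.2855] 6 r 0.0512 ang 146.6
 peg [ 0.4333 -0.2898] 42 r 0.0408 ang 144.1
 peg [ 0.4595 -0.3588] 657 r 0.0456 ang -98.6
 peg [ 0.5063 -0.2976] 61 r 0.0431 ang 21.9
 notch line ang 81.2 n 275
 red [ 0.3943 -0.3205  0.0368] ang -174.6 r 0.0724 475
9.4 [0.001, 0.051, 0.0]
18.8 [0.01, 0.102, 0.0]
28.1 [0.027, 0.15, 0.0]
37.5 [0.052, 0.195, 0.0]
46.9 [0.083, 0.235, 0.0]
56.2 [0.121, 0.269, 0.0]
65.6 [0.164, 0.297, -0.0]
75.0 [0.211, 0.318, -0.0]
```

{"method": "send_rows", "body": {
  "plan": [
    [[0.001, 0.05, 0, 0, 0, 0], [0.01, 0.1, 0, 0, 0, 0], [0.027, 0.15, 0, 0, 0, 0], [0.052, 0.195, 0, 0, 0, 0], [0.083, 0.235, 0, 0, 0, 0], [0.12, 0.27, 0, 0, 0, 0], [0.164, 0.297, 0, 0, 0, 0], [0.21, 0.318, 0, 0, 0, 0]]
  ]
}}

```text
clock: 39.27
position: [0.479, -0.2814, 0.0612]
orientation: [-0.03, 1.0, -0.009, 0.003]
contact_force: [4.6, -40.4, -21.9]
opening: 0.0006
grasp_force: 19.7
```

Run:
```python
from h import *
rows(); p=tool()[0][:2]-CD; print(np.hypot(*p),np.degrees(np.arctan2(p[1],p[0])))
m=bot.camera_model("wrist"); p,d=bot.get_image("wrist"); dial("wrist",p,d,m); arc(75,105,6)
```

```text
at [ 0.479  -0.2814  0.0612] yaw_y 93.41 F [  4.6 -40.4 -21.9] open 0.0006 t 39.2667
0.03388500759845564 67.80416802919956
wrist dial c [ 0.4661 -0.3135] r 0.0625 ell [ 0.4661 -0.3135] [0.1241 0.1243]
 peg [ 0.4274 -0.3381] 554 r 0.0458 ang -147.6
 peg [ 0.4576 -0.2648] 23 r 0.0495 ang 99.9
 peg [ 0.4609 -0.2734] 19 r 0.0405 ang 97.4
 notch line ang 152.8 n 288
 red [ 0.3941 -0.32    0.0367] ang -174.9 r 0.0723 550
80.0 [0.026, 0.007, -0.0]
85.0 [0.053, 0.013, -0.001]
90.0 [0.08, 0.015, -0.001]
95.0 [0.108, 0.016, -0.001]
100.0 [0.135, 0.014, -0.001]
105.0 [0.162, 0.009, -0.001]
```

The push has started wedging the peg outward, at 40 N on the fingers. I'm backing off and continuing the push from the peg's +x side.

{"method": "send_rows", "body": {
  "plan": [
    [[0, -0.08, 0, 0, 0, 0], [0, -0.14, 0, 0, 0, 0], [-0.095, -0.14, 0, 0, 0, 0], [-0.095, -0.14, 0, 0, 0, 0], [-0.095, -0.07, 0, 0, 0, 0], [-0.095, 0, 0, 0, 0, 0], [-0.095, 0, 0, 0, 0, 0]]
  ]
}}

```text
clock: 39.9
position: [0.4928, -0.2633, 0.0595]
orientation: [-0.035, 0.999, 0.002, -0.001]
contact_force: [1.2, -0.0, -0.0]
opening: 0.0003
grasp_force: 0.0
```

Run:
```python
from h import *
rows((.474,-.2665,.0605,93.8),(.464,-.269,.0605,93.8)); 
m=bot.camera_model("wrist"); p,d=bot.get_image("wrist"); dial("wrist",p,d,m)
```

```text
at [ 0.4928 -0.2633  0.0595] yaw_y 94.01 F [ 1.2 -0.  -0. ] open 0.0003 t 39.9
[0.127, -0.012, -0.006, 0.0, -0.0, 0.001]
[0.194, -0.024, -0.006, 0.0, -0.0, 0.001]
wrist dial c [ 0.4662 -0.3134] r 0.0625 ell [ 0.4659 -0.3137] [0.123  0.1245]
 peg [ 0.4283 -0.339 ] 565 r 0.0453 ang -146.0
 peg [ 0.4226 -0.3354] 7 r 0.0485 ang -153.3
 peg [ 0.4624 -0.268 ] 678 r 0.0459 ang 94.3
 peg [ 0.5018 -0.3369] 8 r 0.0427 ang -32.9
 peg [ 0.5035 -0.329 ] 50 r 0.0406 ang -22.2
 notch line ang 154.1 n 293
 red [ 0.3943 -0.3197  0.0367] ang -175.2 r 0.0718 543
```

{"method": "send_rows", "body": {
  "plan": [
    [[0.04, 0, 0, 0, 0, 0], [0.08, -0.005, 0, 0, 0, 0], [0.12, -0.01, 0, 0, 0, 0], [0.16, -0.018, 0, 0, 0, 0], [0.19, -0.024, 0, 0, 0, 0], [0.19, -0.024, 0, 0, 0, 0]]
  ]
}}

```text
clock: 40.45
position: [0.4642, -0.2733, 0.0602]
orientation: [-0.033, 0.999, 0.0, 0.0]
contact_force: [1.0, 0.7, -0.4]
opening: 0.0005
grasp_force: 0.4
```

Run:
```python
from h import *
rows((.4576,-.273,.0605,93.8)); 
m=bot.camera_model("wrist"); p,d=bot.get_image("wrist"); dial("wrist",p,d,m)
```

```text
at [ 0.4642 -0.2733  0.0602] yaw_y 93.74 F [ 1.   0.7 -0.4] open 0.0005 t 40.45
[0.044, 0.005, -0.002, 0.0, 0.0, -0.0]
wrist dial c [ 0.4654 -0.3137] r 0.0628 ell [ 0.4653 -0.3136] [0.1229 0.1246]
 peg [ 0.4425 -0.3523] 484 r 0.0449 ang -120.6
 peg [ 0.443  -0.2743] 545 r 0.0452 ang 119.6
 notch line ang 179.0 n 248
 red [ 0.3938 -0.3198  0.0367] ang -175.0 r 0.0718 548
```

{"method": "send_rows", "body": {
  "plan": [
    [[0.01, 0, 0, 0, 0, 0], [0.02, 0, 0, 0, 0, 0], [0.028, 0, 0, 0, 0, 0], [0.028, 0, 0, 0, 0, 0]]
  ]
}}

```text
clock: 40.83
position: [0.4615, -0.2743, 0.0603]
orientation: [-0.033, 0.999, -0.001, 0.001]
contact_force: [3.7, -2.3, -0.3]
opening: 0.0006
grasp_force: 1.7
```

{"method": "send_rows", "body": {
  "plan": [
    [[-0.1, 0, 0, 0, 0, 0], [-0.12, 0, 0, 0, 0, 0], [-0.12, 0, -0.3, 0, 0, 0], [-0.12, 0, -0.6, 0, 0, 0], [-0.12, 0, -0.8, 0, 0, 0], [-0.12, 0, -0.8, 0, 0, 0], [-0.12, 0, -0.8, 0, 0, 0]]
  ]
}}

```text
clock: 41.42
position: [0.4793, -0.2725, 0.1818]
orientation: [-0.033, 0.999, -0.0, 0.001]
contact_force: [-0.5, -0.1, -0.5]
opening: 0.0007
grasp_force: 0.0
```

Run:
```python
from h import *
m=bot.camera_model("wrist"); p,d=bot.get_image("wrist"); dial("wrist",p,d,m); cv2.imwrite("pics/w8.png",p[:,:,::-1]); rows()
P,D_=bot.get_image("scene"); 
C=cloud("scene",D_); q=C[...,:2]-O; X=q@UX;Y=q@UY
for y in(-.105,-.035,.035,.105):
    s=(mask(P,"y")>0)&(abs(X)<.06)&(abs(Y-y)<.035)&(C[...,2]>.047); w=onplane("scene",np.argwhere(s)[:,::-1],.054)[:,:2]-O
    print(s.sum(), rect(w@np.c_[UX,UY]) if s.sum()>5 else "", np.median(C[s][:,2]).round(4))
cv2.imwrite("pics/s2.png",cv2.resize(P[190:330,120:360],None,fx=3,fy=3,interpolation=cv2.INTER_CUBIC)[:,:,::-1])
```

```text
wrist dial c [ 0.4662 -0.3134] r 0.0625 ell [ 0.4662 -0.3135] [0.124  0.1244]
 peg [ 0.4409 -0.349 ] 9 r 0.0436 ang -125.6
 peg [ 0.5066 -0.3068] 13 r 0.0409 ang 9.4
 notch line ang -176.8 n 99
 red [ 0.3944 -0.32    0.0367] ang -174.9 r 0.0722 198
at [ 0.4783 -0.2719  0.1801] yaw_y 93.81 F [-1.6 -0.1  0.7] open 0.0007 t 41.4667
168 (array([ 0.0043, -0.1092]), 0.0648, 0.0369, 0.6) 0.053
152 (array([ 0.0042, -0.0388]), 0.0644, 0.0369, -0.2) 0.0534
137 (array([0.0042, 0.0298]), 0.0647, 0.0342, -1.2) 0.0532
135 (array([0.0042, 0.0989]), 0.0657, 0.0342, 0.2) 0.0529
```

View pics/w8.png

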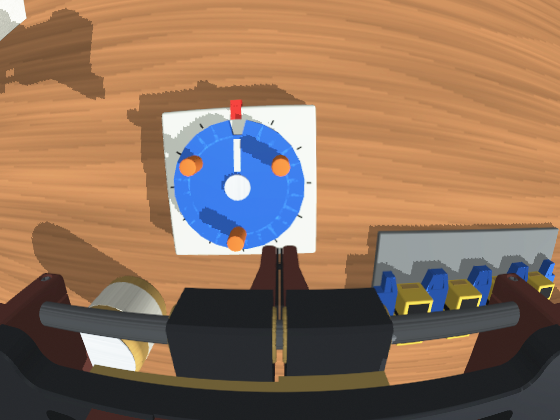

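View pics/s2.png

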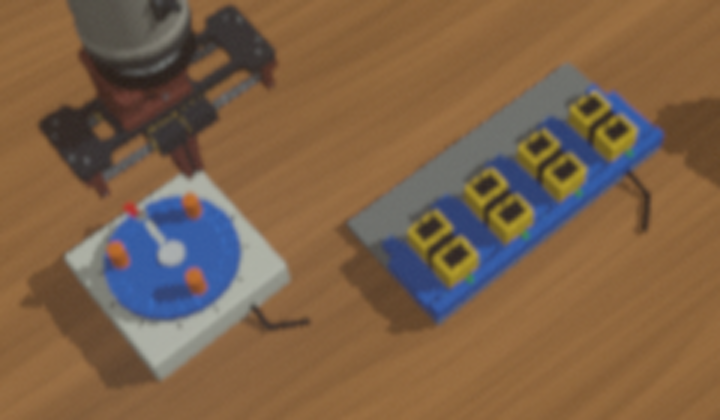

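The notch at (237,125) sits right under the red mark at (236,108), within about 2°. The scene crop shows all four packs seated alike against the back stop, at (443,247), (500,205), (552,160) and (604,125), with equal depth readings. The robot is clear of everything, so I'm handing in.

```bash
python3 -c "
from workcell import bot
print(bot.sign_off())"
```

```text
the job is handed in; nothing more can be done
None
```

I pushed all four packs home in their own bays and turned the dial notch to within about 2° of the red mark, then handed the job in after about 41 s of the 210 s; the sign-off returned no verdict, so I can't confirm the result.

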